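# Make up a parcel of riser bars on a sprung scale and close its keeper

## Task

Make up the parcel weight: lay stoneware bars from the sloping rack gently, flat and side by side on the scale pan next to the white bowl, choosing them so that the pan's pointer comes to rest between the two jaws of the marker, and leave the bars you do not need off the scale. Then swing the pan's keeper bar fully down into its catch, leaving the bowl standing on the pan and the other things on the bench where they are.

Things in the scene. Friction and masses are not known exactly. Their poses are not given: they have to be found in the camera images.
- rack: fixed plywood rack, 200 mm deep, 300 mm wide, about 150 mm high. Origin on the bench under its centre; x points to its high back. Its board slopes up towards +x at 29 degrees; a 12 mm ledge along its front edge (80 mm before the origin, board 55 mm above the bench there) holds the lower ends of three bars lying 95 mm apart, at y = -95, 0 and 95 mm
- bar_short: the shortest of three plain terracotta bars, 76 mm long, 40 x 40 mm section, 280 g: sinks the pan by 14 mm. Lies lengthwise down the rack's slope, in any of its three places. Origin: centre of the underside's edge at the lower end (at the ledge); x runs up along the bar, y across it, z out of its top face. Its centre is 38 mm along x and 20 mm along z
- bar_middle: the middle one of three plain terracotta bars, 120 mm long, 40 x 40 mm section, 440 g: sinks the pan by 22 mm. Lies lengthwise down the rack's slope, in any of its three places. Origin: centre of the underside's edge at the lower end (at the ledge); x runs up along the bar, y across it, z out of its top face. Its centre is 60 mm along x and 20 mm along z
- bar_long: the longest of three plain terracotta bars, 163 mm long, 40 x 40 mm section, 600 g: sinks the pan by 30 mm. Lies lengthwise down the rack's slope, in any of its three places. Origin: centre of the underside's edge at the lower end (at the ledge); x runs up along the bar, y across it, z out of its top face. Its centre is 81.5 mm along x and 20 mm along z
- bar_short_mid (a point): centre of the shortest bar
- bar_middle_mid (a point): centre of the middle bar
- bar_long_mid (a point): centre of the longest bar
- scale: the scale's fixed grey base, 270 x 300 mm, 30 mm high. Origin on the bench below the pan's centre; x points away from the robot, to the side with the pointer and the marker's white post (170 mm high, at x = 135, y = 115 mm), y left, z up. The pan keeps this heading
- pan (a joint): how far the pan has sunk, in m: 0 empty, grows downward, stop at 0.10. Spring 196 N/m: 5 mm for each 100 g; it settles within a second. The bowl on it, of unknown weight, has sunk it already
- pan_floor (a point): centre of the upper face of the steel pan, 210 mm (x) by 330 mm (y), 140 mm above the bench when empty. 12 mm rims on the +y and both x sides; the keeper bar is along the -y side. The bowl stands about y = -70 mm; the floor from y = -20 to 160 mm is free and takes two bars lying along x, for example centred on y = 25 and y = 110 mm
- pointer (a point): middle of the pan's pointer, a dark steel tab 6 mm thick and 16 mm wide sticking 64 mm out of the pan's far edge at y = 60 mm; its middle is 3 mm below the pan floor's level and so moves with it
- marker_gap (a point): middle of the marker's gap: two aluminium jaws, one above the other, 20 mm clear between them (upper jaw's top face 15 mm above this point). The 6 mm thick pointer must come to rest between them, overlapping neither (its middle within 7 mm of this point's height). The marker has been set by hand: leave it
- marker (a joint): how far down its column the marker is set, in m: the pointer is at the middle of its gap when joint pan reads the same. Stiff: it stays where it is
- bowl: round white ceramic bowl, 84 mm across and 42 mm high, standing on the pan. Origin at the centre of its underside, z up
- keeper (a joint): angle of the keeper bar above level, in rad: 0 closed, level in its catch; grows as raised. Starts at 0.6 to 0.95. Stiff hinge: stays where left; 0.5 to 1.5 N down near its end swings it shut. It is carried by the pan, which sinks 5 mm for each newton of push and springs back
- keeper_hinge (a point): the keeper's hinge axis (along the scale's y), at x = 93, y = -152 mm on the pan, 35 mm above its floor. The keeper is a steel bar 12 mm wide, 8 mm thick, with a 28 mm black ball at its free end 210 mm from the hinge; closed it points to -x and lies in a forked catch 181 mm from the hinge, prongs 42 mm above the pan floor
- keeper_push (a point): point on the upper face of the keeper bar, 150 mm from the hinge: a good place to push it down
- green_pot: bystander: green glazed pot, 120 mm across, 110 mm high, standing on the bench; origin under its centre
- white_pot: bystander: white pot, 130 mm across, 120 mm high, standing on the bench; origin under its centre
- tape_roll: bystander: yellow roll of tape lying flat, 104 mm across, 48 mm high; origin under its centre
- saucer: bystander: blue saucer, 120 mm across, 18 mm high; origin under its centre
- screwdriver: bystander: screwdriver lying on the bench; origin at its underside, x along it to the tip
- glaze_jar: bystander: glass jar, 70 mm across, 100 mm high; origin under its centre
Mind the look-alikes: they are no part of the job. Leave any black or turquoise look-alike of the bar_long alone.

How it is judged (in metres and radians):
On the way, in this order (a step that is already met when the one before it is completed fails the run):
1. the pan, untouched by the robot, rests with its pointer between the marker's jaws (z of pointer in the frame of marker_gap between -0.007 and 0.007 m and contact force between the fingers and anything else below 0.5 N and velocity of joint pan between -0.01 and 0.01 m/s), for 0.4 s.
2. the keeper bar is swung down into its catch (value of joint keeper below 0.06 rad), for 0.2 s.
At the end, for the whole second after the job is handed in: The pan rests with its pointer within 7 mm of the middle of the marker's gap, the keeper is down (within 0.06 rad of level), the bowl stands on the pan, and every bar lies still, either flat on the pan floor or well off the scale (centres over 200 mm apart) (z of pointer in the frame of marker_gap between -0.007 and 0.007 m and value of joint keeper below 0.06 rad and velocity of joint pan between -0.01 and 0.01 m/s and angle between bowl's own z axis and vertical below 0.1 rad and z of bowl in the frame of pan_floor between -0.004 and 0.01 m and horizontal distance between bowl and pan_floor below 0.15 m and ((z of bar_short_mid in the frame of pan_floor between 0.012 and 0.028 m and x of bar_short_mid in the frame of pan_floor between -0.105 and 0.105 m and y of bar_short_mid in the frame of pan_floor between -0.165 and 0.165 m) or horizontal distance between bar_short_mid and pan_floor above 0.2 m) and linear speed of each of bar_short, bar_middle, bar_long below 0.02 m/s and ((z of bar_middle_mid in the frame of pan_floor between 0.012 and 0.028 m and x of bar_middle_mid in the frame of pan_floor between -0.105 and 0.105 m and y of bar_middle_mid in the frame of pan_floor between -0.165 and 0.165 m) or horizontal distance between bar_middle_mid and pan_floor above 0.2 m) and ((z of bar_long_mid in the frame of pan_floor between 0.012 and 0.028 m and x of bar_long_mid in the frame of pan_floor between -0.105 and 0.105 m and y of bar_long_mid in the frame of pan_floor between -0.165 and 0.165 m) or horizontal distance between bar_long_mid and pan_floor above 0.2 m)); the robot touches nothing.
It fails at once if a bystander is moved by more than 50 mm (distance of any of green_pot, white_pot, tape_roll, saucer, screwdriver, glaze_jar from where it was at the start of the episode above 0.05 m).
It fails at once if the marker is shifted by more than 4 mm on its column (distance of marker_gap from where it was at the start of the episode above 0.004 m).
It fails at once if a bar is banged onto the scale or the bowl (more than 60 N) (contact force between any of bar_short, bar_middle, bar_long and scale above 60 N or contact force between any of bar_short, bar_middle, bar_long and bowl above 60 N).
It fails at once if a bar is dropped: it falls freely by more than about 20 mm ((linear speed of bar_short above 0.6 m/s and contact force between the fingers and bar_short below 0.1 N) or (linear speed of bar_middle above 0.6 m/s and contact force between the fingers and bar_middle below 0.1 N) or (linear speed of bar_long above 0.6 m/s and contact force between the fingers and bar_long below 0.1 N)).
It also fails if it takes over 64 s, if anything falls off the work surface, if the arm or the gripper's body presses on something with over 40 N, if the wrist force passes 120 N, or if a joint passes its speed limit or range.

## Robot

A 6-joint arm with a two-finger parallel gripper is mounted at the origin on the work surface. World frame = base frame: x ahead of the robot, y to its left, z up, the work surface at z = 0. Lengths are in mm, angles in rad, forces in N, time in s.
With the tool pointing down it reaches from about 425 to 950 mm from the base axis. Payload 3.5 kg.
Tool frame: the origin (TCP) lies at the very end of the fingers, on their centre line; the grasp point (between the pads) lies 19 mm behind it; z points along the fingers, y is the line along which they close (so a half turn about z gives the same grasp; the last joint's range is limited). The gripper opens to 85 mm and grips with 20 to 120 N. Pads are 22 mm wide; open, the fingers measure 114 mm over their backs; the gripper's body (76 mm by 85 mm) begins 54 mm behind the grasp point. The pads swing forward as they close: fully open they stand 13 mm farther back than shut.
Start: joints at [-1.341, 0.286, 1.577, -0, 1.279, -0.15], TCP at [250.268, -626.875, 210.925] pointing down, gripper open.
Joint ranges: [-2.77, 2.77], [-0.9, 2.22], [0.21, 2.48], [-1.53, 4.67], [0.24, 2.81], [-2.84, 2.84]. Speed limits (rad/s): [2.79, 2.79, 3.14, 3.14, 3.14, 3.14].

## Interface

Orientations are given as [roll, pitch, yaw] about the fixed x, y, z axes, in that order (R = Rz(yaw) Ry(pitch) Rx(roll)).
In Python, from bench import r gives the robot as it stands.
- The arm moves only by the tool step_arm, never from a script. Its argument "commands" is a list of rows, each an object of numbers: "tx", "ty", "tz": the shift along the tool's x, y, z scaled (see below); "roll": the turn about the tool's z scaled (see below); "gripper": the opening, from 0 (shut) to 1 (fully open). In form: [{"tx": .., "ty": .., "tz": .., "roll": .., "gripper": ..}, ...]. A call has 1 to 20 rows; each row is the pose to reach, as a shift and turn from the pose commanded when the call began, along the tool's axes at that moment; what a row does not reach only later rows make up. The controller multiplies each number of a shift by 0.5 m and each number of a turn by 45 degrees. A row lasts 1/10 s, in which the tool goes at most 50 mm and 8.59 degrees, less where a joint would pass 70% of its speed; a pose out of reach is approached as far as the arm can. A call with a number of a shift or a turn outside -1 to 1 is refused whole. A call with a gripper value outside its range is refused whole. The fingers move at their own pace and stop on an object; "force" is the grip in N (left out, the last holds). Time passes only in rows, so rows that repeat a pose let the fingers close. It gives the time, the measured TCP pose, the force, the opening and the grip force at its end, in the units of the state.
- r.get_state(): the state, without advancing time (a new reading comes with each control period).
- r.snapshot(name): name is "side" or "top" or "wrist"; returns the picture (400x640x3 uint8, red, green, blue); there is no depth.
- r.camera_model(name): a dict with "fov_y" (degrees; the focal length in pixels is half the picture's height over the tangent of half this angle, whatever the lens; pixels are square), "cx", "cy" (the principal point, pixels), "R" (3x3) and "t" (3): a world point X has camera coordinates R X + t; the wrist camera has in their place "mount" (4x4, takes a point from camera to tool coordinates, whose origin is the TCP and whose axes are the flange's). Camera axes: x right, y down, z forward; pixel columns grow to the right and rows downward; lengths in mm; the calibration is good to about 2 mm. The wrist camera is an equidistant fisheye: a pixel r from the principal point sees the ray r / f radians off the axis. A picture is of the moment at which its call begins: read the wrist's pose just before it. camera_model takes no time and is no camera call.
- r.sign_off(): hands the job in; it is judged then, once.
The state is a dict: "t": time; "joint_positions": joint angles; "qd": joint speeds; "tau": joint torques, N m; "ee_pos": TCP position; "tcp_rot": TCP orientation; "ft_force": force on the tool from outside, world axes, zero at the start; "wrist_torque": the same for the moment, N m; "gripper_width": opening from 0.0 (shut) to 1.0 (fully open); "finger_force": force on a finger pad.
Only numpy, scipy, OpenCV 4.12 (cv2) and the standard library are available. Lean on these libraries where they do the work, as an engineer would, in place of code of your own. Each camera call takes 0.05 s, during which the arm holds its last target. There are 200 camera calls.

## Working session

There is one attempt and no reset: what is moved stays moved. The work goes in short steps, Python scripts to look and compute and a tool call to move; the robot and the scene stay as the last step left them, time stands still between calls to the robot, and variables do not carry over. Pictures are saved under pics/ and viewed, at most 10 in all, crops included, and the job is handed in when it is done.

Besides the shell and the picture viewer there is one more tool, called after ">>>" by a JSON object that holds its "name" and its "arguments". step_arm: Moves the arm, as the interface text tells. Shifts and turns lie within -1 to 1; 1 stands for 0.5 m of shift or 45 degrees of turn. Its arguments: {"type":"object","properties":{"commands":{"type":"array","items":{"type":"object","properties":{"tx":{"type":"number"},"ty":{"type":"number"},"tz":{"type":"number"},"roll":{"type":"number"},"gripper":{"type":"number"}}}},"force":{"type":"number"}},"required":["commands"]}

```bash
mkdir -p pics; ls; python3 - <<'E'
from bench import r
import cv2,numpy as np,pickle
d={}
for n in ("side","top","wrist"):
    s=r.get_state(); im=r.snapshot(n); d[n]=im
    cv2.imwrite(f"pics/{n}0.png",im[:,:,::-1])
    print(n,r.camera_model(n))
print(s)
E
```

```text
pics
side {'fov_y': 53.150007323181825, 'cx': 322.3564502747117, 'cy': 203.1339014929843, 'R': array([[-0.98697862, -0.16073841, -0.0060299 ],
       [-0.09068271,  0.5869967 , -0.80449458],
       [ 0.13285271, -0.79347214, -0.59392939]]), 't': array([ 451.32903943,  163.11849868, 1543.86268434])}
top {'fov_y': 44.06544326972369, 'cx': 310.47070157056316, 'cy': 192.86169458828135, 'R': array([[-0.00127904, -0.99982473, -0.01867805],
       [-0.98733194,  0.00422614, -0.15861204],
       [ 0.15866317,  0.01823856, -0.9871643 ]]), 't': array([  22.2766862 ,  461.57606927, 1466.16975979])}
wrist {'fov_y': 65.70646984690485, 'cx': 317.4572941922464, 'cy': 203.22553761415946, 'mount': array([[ 4.30596755e-04, -9.57811677e-01, -2.87396253e-01,
         7.33625727e+01],
       [ 9.99999879e-01,  4.80193703e-04, -1.02083559e-04,
         1.83286549e-01],
       [ 2.35782696e-04, -2.87396174e-01,  9.57811768e-01,
        -1.62809376e+02],
       [ 0.00000000e+00,  0.00000000e+00,  0.00000000e+00,
         1.00000000e+00]])}
{'t': 0.1, 'joint_positions': array([-1.34101642e+00,  2.87116742e-01,  1.57803864e+00,  1.06571446e-05,
        1.27861650e+00, -1.50003285e-01]), 'qd': array([ 0.00041108, -0.00125874, -0.0020784 ,  0.00069901,  0.00086887,
       -0.00235357]), 'tau': array([ 1.30017299e-03, -4.07296264e+01, -2.93698186e+01, -9.91518164e-05,
        3.41618041e-03, -3.94166108e-06]), 'ee_pos': array([ 250.11495383, -626.25702502,  209.65475361]), 'tcp_rot': array([-3.13943942e+00, -3.35750711e-04,  3.79779749e-01]), 'ft_force': array([-0.56528204, -0.1455144 , -0.69288991]), 'wrist_torque': array([ 0.04366677, -0.00718464, -0.01058671]), 'finger_force': 0.0, 'gripper_width': 0.998962630343633}
```

View pics/side0.png

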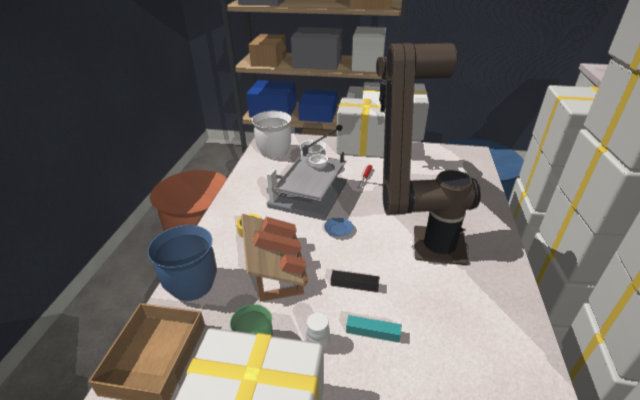

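View pics/top0.png

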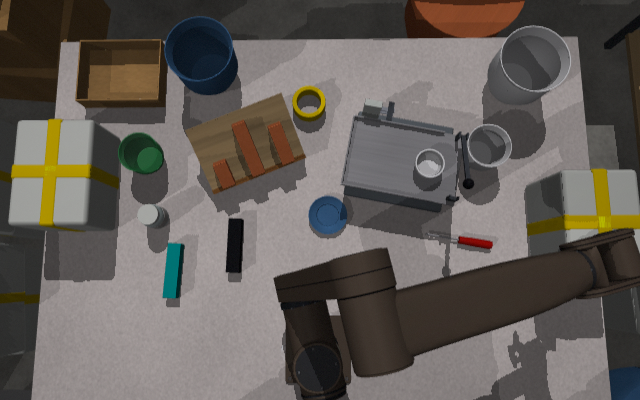

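Side and top pictures: the three terracotta bars on the rack are at top-view (224,174) short, (247,148) long, (285,143) middle. The look-alikes are black at (235,245) and turquoise at (173,270), which I leave. The scale is around (400,160), the bowl at (429,164) and the raised keeper at (465,160).

```bash
cat > h.py <<'E'
from bench import r
import cv2,numpy as np
from scipy.spatial.transform import Rotation as Ro
def cam(n,s=None):
    c=r.camera_model(n); f=200/np.tan(np.radians(c['fov_y']/2))
    if n=='wrist':
        s=s or r.get_state(); T=np.eye(4)
        T[:3,:3]=Ro.from_euler('xyz',s['tcp_rot']).as_matrix(); T[:3,3]=s['ee_pos']
        W=T@c['mount']; R=W[:3,:3].T; t=-R@W[:3,3]
    else: R,t=np.array(c['R']),np.array(c['t'])
    return dict(R=R,t=t,f=f,cx=c['cx'],cy=c['cy'],fish=n=='wrist',C=-R.T@t)
def ray(k,p):
    d=np.array([(p[0]-k['cx'])/k['f'],(p[1]-k['cy'])/k['f']])
    if k['fish']:
        a=np.linalg.norm(d); v=np.array([*(d/max(a,1e-9)*np.sin(a)),np.cos(a)])
    else: v=np.array([*d,1.])
    v=k['R'].T@v; return v/np.linalg.norm(v)
def onz(k,p,z):
    v=ray(k,p); return k['C']+v*(z-k['C'][2])/v[2]
def proj(k,X):
    c=k['R']@np.array(X,float)+k['t']
    q=c[:2]/c[2]
    if k['fish']:
        n=np.linalg.norm(c[:2]); q=c[:2]/n*np.arctan2(n,c[2])
    return q*k['f']+[k['cx'],k['cy']]
def tri(obs):
    A=np.zeros((3,3));b=np.zeros(3)
    for k,p in obs:
        v=ray(k,p);P=np.eye(3)-np.outer(v,v);A+=P;b+=P@k['C']
    return np.linalg.solve(A,b)
E
python3 - <<'E'
from h import *
t=cv2.imread('pics/top0.png');s=cv2.imread('pics/side0.png')
up=lambda im,x0,y0,x1,y1,w,h:cv2.resize(im[y0:y1,x0:x1],(w,h),interpolation=cv2.INTER_CUBIC)
a=up(t,335,90,495,210,400,300);b=up(t,180,90,340,210,400,300)
c=up(s,260,110,350,215,400,300) if 0 else up(s,255,115,375,205,400,300);d=up(s,235,205,355,295,400,300)
cv2.imwrite('pics/m0.png',np.vstack([np.hstack([a,b]),np.hstack([c,d])]))
k=cam('top')
hsv=cv2.cvtColor(t,cv2.COLOR_BGR2HSV)
m=cv2.inRange(hsv,(2,120,60),(14,255,255));m[:80]=0
for q in cv2.findContours(m,cv2.RETR_EXTERNAL,cv2.CHAIN_APPROX_SIMPLE)[0]:
    if cv2.contourArea(q)>80: 
        b=cv2.minAreaRect(q);print(b,onz(k,b[0],110),[onz(k,p,110)[:2].round() for p in cv2.boxPoints(b)])
for p in [(361,110),(347,185),(449,205),(455,125)]:print(p,onz(k,p,110)[:2])
E
```

```text
((227.59999084472656, 172.1999969482422), (29.82943344116211, 33.58280563354492), 69.775146484375) [512.07575204 261.68344364 110.        ] [array([537., 324.]), array([571., 232.]), array([487., 200.]), array([454., 291.])]
((285.5515441894531, 141.13401794433594), (44.010833740234375, 24.482372283935547), 68.96248626708984) [604.49097162  92.83966414 110.        ] [array([654., 150.]), array([681.,  83.]), array([555.,  36.]), array([530., 103.])]
((253.64173889160156, 145.86856079101562), (58.80076599121094, 29.867055892944336), 68.96248626708984) [590.72803047 186.77806633 110.        ] [array([659., 261.]), array([691., 178.]), array([524., 114.]), array([493., 195.])]
(361, 110) [ 698.2183914  -130.58120084]
(347, 185) [472.51413754 -86.16878665]
(449, 205) [ 412.98137527 -377.35068318]
(455, 125) [ 650.21757162 -405.70975388]
```

View pics/m0.png

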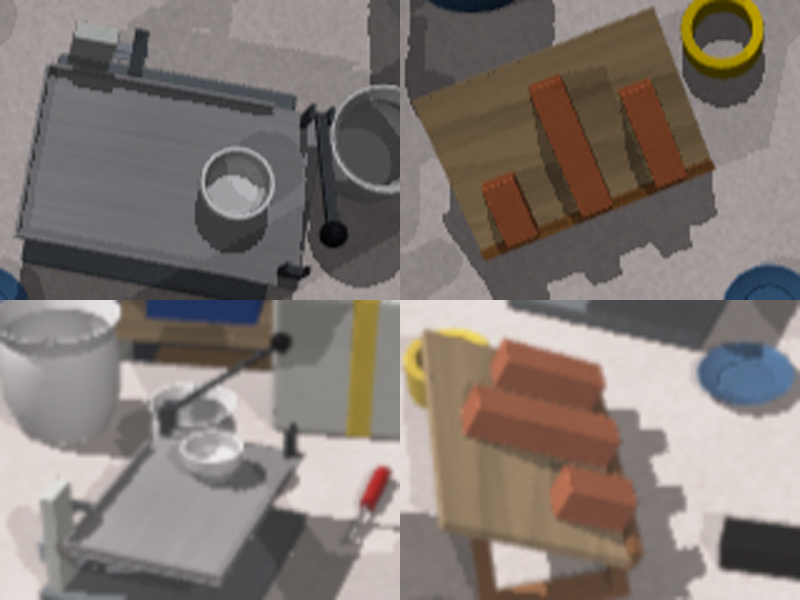

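The montage shows that only the terracotta bars lie on the rack: crop (510,210), (570,145) and (650,130). The pointer and jaws are at the pan's far edge, top-view (391,110), with the post at (373,108). Next I look at the jaws from the far side with the wrist camera.

```bash
cat >> h.py <<'E'
def go(x,y,z,yaw=None,frm=None):
    "numbers for step_arm; frm=(x,y,z,yaw) commanded, else measured"
    s=r.get_state(); P=s['ee_pos']; w=s['tcp_rot'][2]
    if frm: P=np.array(frm[:3]);w=frm[3]
    d=np.array([x,y,z])-P; c,q=np.cos(w),np.sin(w)
    yaw=w if yaw is None else yaw
    dy=(w-yaw+np.pi/2)%np.pi-np.pi/2   # half turn is the same grasp
    print('tx %.3f ty %.3f tz %.3f roll %.3f'%((d[0]*c+d[1]*q)/500,(d[0]*q-d[1]*c)/500,-d[2]/500,np.degrees(dy)/45))
E
python3 - <<'E'
from h import *
k=cam('top')
for n,p,z in [('pointer',(391,110),115),('post top',(373,107),170),('FL',(353.8,116.4),122),('NL',(342.2,184.8),122),('NR',(455,204),122),('FR',(453.8,130),122),('bowl',(429.5,163),155)]:print(n,onz(k,p,z).round())
go(540,-428,370,.19);go(830,-225,370,0,(540,-428,370,.19));
E
```

```text
pointer [ 696. -219.  115.]
post top [ 687. -159.  170.]
FL [ 675. -108.  122.]
NL [471. -72. 122.]
NR [ 414. -391.  122.]
FR [ 632. -398.  122.]
bowl [ 526. -316.  155.]
tx 0.685 ty -0.154 tz -0.320 roll 0.242
tx 0.646 ty -0.289 tz 0.000 roll 0.242
```

>>> {"name": "step_arm", "arguments": {"commands": [{"tz":-0.1},{"tz":-0.2},{"tz":-0.32},{"tz":-0.32},{"tz":-0.32},{"tz":-0.32,"tx":0.686,"ty":-0.154},{"tz":-0.32,"tx":0.686,"ty":-0.154},{"tz":-0.32,"tx":0.686,"ty":-0.154},{"tz":-0.32,"tx":0.686,"ty":-0.154},{"tz":-0.32,"tx":0.686,"ty":-0.154},{"tz":-0.32,"tx":0.686,"ty":-0.154},{"tz":-0.32,"tx":0.686,"ty":-0.154},{"tz":-0.32,"tx":0.686,"ty":-0.154},{"tz":-0.32,"tx":0.686,"ty":-0.154}]}}

```text
schema error: expected keys tx, ty, tz, roll, gripper
```

>>> {"name": "step_arm", "arguments": {"commands": [{"tx":0,"ty":0,"tz":-0.1,"roll":0,"gripper":1},{"tx":0,"ty":0,"tz":-0.2,"roll":0,"gripper":1},{"tx":0,"ty":0,"tz":-0.32,"roll":0,"gripper":1},{"tx":0,"ty":0,"tz":-0.32,"roll":0,"gripper":1},{"tx":0.686,"ty":-0.154,"tz":-0.32,"roll":0.5,"gripper":1},{"tx":0.686,"ty":-0.154,"tz":-0.32,"roll":0.5,"gripper":1},{"tx":0.686,"ty":-0.154,"tz":-0.32,"roll":0.5,"gripper":1},{"tx":0.686,"ty":-0.154,"tz":-0.32,"roll":0.5,"gripper":1},{"tx":0.686,"ty":-0.154,"tz":-0.32,"roll":0.5,"gripper":1},{"tx":0.686,"ty":-0.154,"tz":-0.32,"roll":0.5,"gripper":1},{"tx":0.686,"ty":-0.154,"tz":-0.32,"roll":0.5,"gripper":1},{"tx":0.686,"ty":-0.154,"tz":-0.32,"roll":0.5,"gripper":1}]}}

```text
t: 1.35
ee_pos: [544.4, -423.7, 369.3]
tcp_rot: [-3.139, -0.0, -0.006]
ft_force: [-0.6, -0.6, 1.0]
gripper_width: 1.002
finger_force: 0.0
```

```bash
python3 -c "
from h import *
go(824,-242,370,-.18);go(824,-242,150,-.18)"
```

```text
tx 0.557 ty -0.367 tz -0.001 roll 0.222
tx 0.557 ty -0.367 tz 0.439 roll 0.222
```

>>> {"name": "step_arm", "arguments": {"commands": [{"tx":0.557,"ty":-0.367,"tz":0,"roll":0.22,"gripper":1},{"tx":0.557,"ty":-0.367,"tz":0,"roll":0.22,"gripper":1},{"tx":0.557,"ty":-0.367,"tz":0,"roll":0.22,"gripper":1},{"tx":0.557,"ty":-0.367,"tz":0,"roll":0.22,"gripper":1},{"tx":0.557,"ty":-0.367,"tz":0,"roll":0.22,"gripper":1},{"tx":0.557,"ty":-0.367,"tz":0,"roll":0.22,"gripper":1},{"tx":0.557,"ty":-0.367,"tz":0,"roll":0.22,"gripper":1},{"tx":0.557,"ty":-0.367,"tz":0.44,"roll":0.22,"gripper":1},{"tx":0.557,"ty":-0.367,"tz":0.44,"roll":0.22,"gripper":1},{"tx":0.557,"ty":-0.367,"tz":0.44,"roll":0.22,"gripper":1},{"tx":0.557,"ty":-0.367,"tz":0.44,"roll":0.22,"gripper":1},{"tx":0.557,"ty":-0.367,"tz":0.44,"roll":0.22,"gripper":1},{"tx":0.557,"ty":-0.367,"tz":0.44,"roll":0.22,"gripper":1},{"tx":0.557,"ty":-0.367,"tz":0.44,"roll":0.22,"gripper":1}]}}

```text
t: 2.75
ee_pos: [821.9, -249.2, 153.1]
tcp_rot: [3.141, -0.003, -0.186]
ft_force: [0.3, 0.5, 1.0]
gripper_width: 1.0
finger_force: 0.0
```

```bash
python3 - <<'E'
from h import *
import pickle
s=r.get_state();im=r.snapshot('wrist');k=cam('wrist',s)
pickle.dump((im,k),open('w1.pkl','wb'))
u,v=proj(k,(696,-219,115)); print(s['ee_pos'],u,v)
cv2.imwrite('pics/w1.png',cv2.resize(im[:,120:520,::-1],(600,600),interpolation=cv2.INTER_CUBIC))
E
```

```text
[ 821.88053257 -249.18488771  153.14461454] 310.09595876090657 357.8129245488785
```

View pics/w1.png

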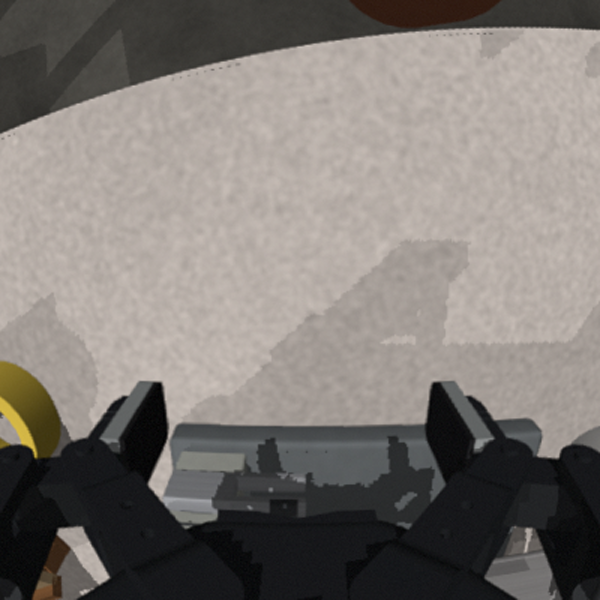

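The wrist view from the far side has the jaws (about 285,490 in the crop) hidden by the gripper. I turn the tool a quarter so the jaws lie to the camera's side.

>>> {"name": "step_arm", "arguments": {"commands": [{"tx":0.07,"ty":0.13,"tz":0.0,"roll":-0.2,"gripper":1},{"tx":0.07,"ty":0.13,"tz":0.0,"roll":-0.4,"gripper":1},{"tx":0.07,"ty":0.13,"tz":0.0,"roll":-0.6,"gripper":1},{"tx":0.07,"ty":0.13,"tz":0.0,"roll":-0.8,"gripper":1},{"tx":0.07,"ty":0.13,"tz":0.0,"roll":-1,"gripper":1}]}}

```text
t: 3.3
ee_pos: [845.3, -320.2, 157.1]
tcp_rot: [3.134, -0.004, 0.57]
ft_force: [-0.7, 0.3, 0.6]
gripper_width: 1.0
finger_force: 0.0
```

>>> {"name": "step_arm", "arguments": {"commands": [{"tx":0,"ty":0,"tz":0.02,"roll":-0.2,"gripper":1},{"tx":0,"ty":0,"tz":0.02,"roll":-0.4,"gripper":1},{"tx":0,"ty":0,"tz":0.02,"roll":-0.6,"gripper":1},{"tx":0,"ty":0,"tz":0.02,"roll":-0.8,"gripper":1},{"tx":0,"ty":0,"tz":0.02,"roll":-1,"gripper":1},{"tx":0,"ty":0,"tz":0.02,"roll":-1,"gripper":1}]}}

```text
t: 3.9
ee_pos: [845.5, -319.7, 147.5]
tcp_rot: [3.133, 0.002, 1.353]
ft_force: [0.6, -0.8, 0.1]
gripper_width: 1.001
finger_force: 0.0
```

```bash
python3 - <<'E'
from h import *
import pickle
s=r.get_state();im=r.snapshot('wrist');k=cam('wrist',s)
pickle.dump((im,k),open('w2.pkl','wb'))
u,v=proj(k,(696,-219,115)); print(s['ee_pos'],s['tcp_rot'],u,v)
u0=int(np.clip(u-80,0,480));v0=int(np.clip(v-60,0,280));print(u0,v0)
cv2.imwrite('pics/w2.png',cv2.resize(im[v0:v0+120,u0:u0+160,::-1],(800,600),interpolation=cv2.INTER_CUBIC))
E
```

```text
[ 845.476102   -319.71243253  147.45617534] [3.13336181e+00 2.21083944e-03 1.35315012e+00] 94.08534934171144 138.14188428593607
14 78
```

View pics/w2.png

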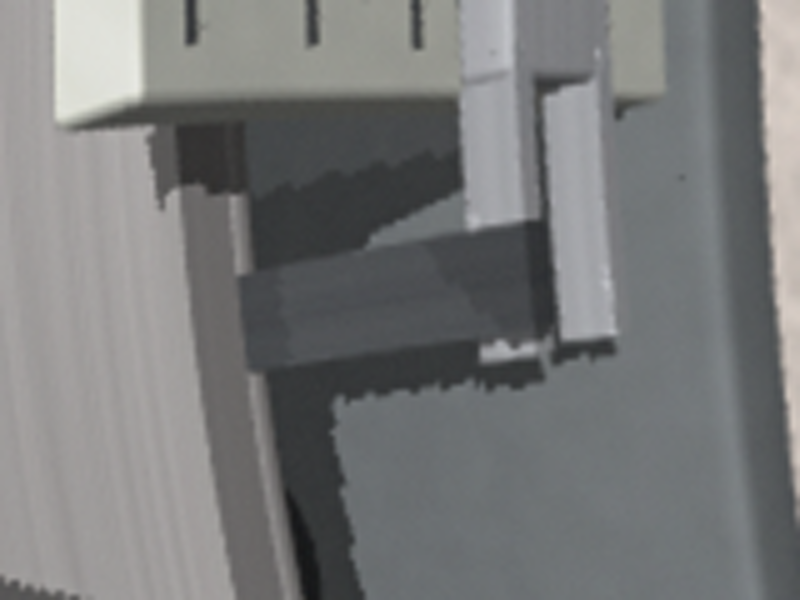

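The wrist view shows the dark pointer (crop 240–550, 220–370) still above both jaws. The upper jaw's far edge is at column about 515 and the lower jaw's at about 605, so weight is needed. A second view from above will give the heights by triangulation.

>>> {"name": "step_arm", "arguments": {"commands": [{"tx":0,"ty":0,"tz":-0.1,"roll":0,"gripper":1},{"tx":0,"ty":0,"tz":-0.16,"roll":0,"gripper":1},{"tx":0,"ty":-0.1,"tz":-0.16,"roll":0,"gripper":1},{"tx":0,"ty":-0.2,"tz":-0.16,"roll":0,"gripper":1},{"tx":0,"ty":-0.28,"tz":-0.16,"roll":0,"gripper":1},{"tx":0,"ty":-0.28,"tz":-0.16,"roll":0,"gripper":1},{"tx":0,"ty":-0.28,"tz":-0.16,"roll":0,"gripper":1}]}}

```text
t: 4.65
ee_pos: [707.3, -288.5, 225.1]
tcp_rot: [3.136, 0.002, 1.349]
ft_force: [0.3, -0.1, 0.6]
gripper_width: 1.0
finger_force: 0.0
```

```bash
python3 - <<'E'
from h import *
import pickle
s=r.get_state();im=r.snapshot('wrist');k=cam('wrist',s)
pickle.dump((im,k),open('w3.pkl','wb'))
u,v=proj(k,(696,-219,115)); print(s['ee_pos'],s['tcp_rot'],u,v)
u0=int(np.clip(u-70,0,480));v0=int(np.clip(v-80,0,280));print(u0,v0)
cr=cv2.resize(im[v0:v0+120,u0:u0+160,::-1],(800,600),interpolation=cv2.INTER_CUBIC)
cv2.imwrite('pics/w3.png',cr)
E
```

```text
[ 707.32317993 -288.45302086  225.14313144] [3.13595940e+00 1.61198804e-03 1.34872164e+00] 286.3454673154203 122.00844193914301
216 42
```

View pics/w3.png

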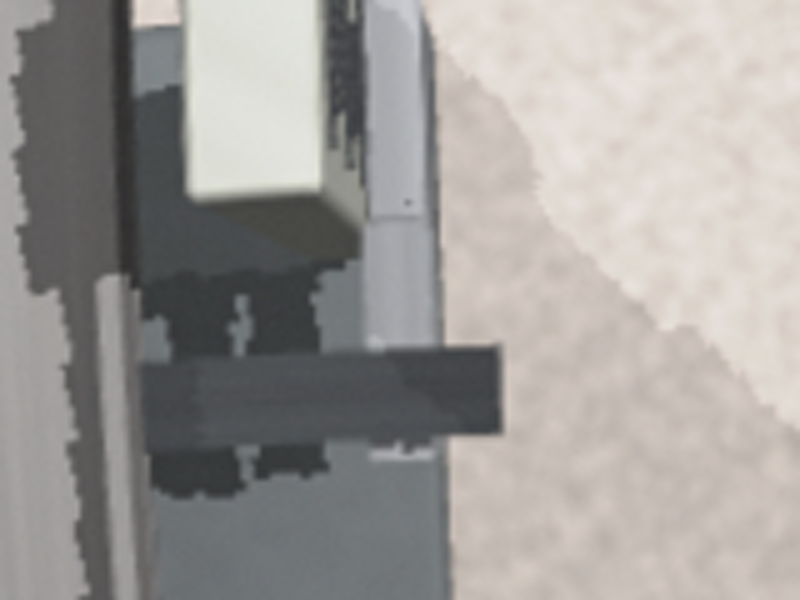

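The view from above gives the pointer tip edge at crop (501,347–433), the upper jaw's far edge at column about 432 and near edge at about 367.

```bash
cat > pan.py <<'E'
from h import *
import pickle
(i2,k2),(i3,k3)=[pickle.load(open(f,'rb')) for f in('w2.pkl','w3.pkl')]
o2=lambda a,b:(14+(a+.5)/5-.5,78+(b+.5)/5-.5)
o3=lambda a,b:(216+(a+.5)/5-.5,42+(b+.5)/5-.5)
E
python3 - <<'E'
from pan import *
k=cam('top')
yaw=-.178; X=np.array([np.cos(yaw),np.sin(yaw),0]);Y=np.array([-np.sin(yaw),np.cos(yaw),0])
def edge(p2,p3):
    A=[];b=[]
    for kk,p in((k2,p2),(k3,p3)):
        n=np.cross(ray(kk,p),Y);A.append([n@X,n[2]]);b.append(n@kk['C'])
    return np.linalg.solve(A,b).round(1)
print('tip',edge(o2(528,280),o3(501,390)),'corners',tri([(k2,o2(528,220)),(k3,o3(500,347))]),tri([(k2,o2(530,340)),(k3,o3(502,433))]))
print('jaw far top',edge(o2(513,150),o3(428,260)),edge(o2(513,200),o3(431,310)),'near top',edge(o2(462,150),o3(365,260)),tri([(k2,o2(480,362)),(k3,o3(372,460))]))
# lower jaw assuming same X as upper
for nm,p in(('up far bottom',o2(533,190)),('low far top',o2(600,250)),('low far bottom',o2(613,300)),('low tip near',o2(562,342)),):
    v=ray(k2,p);print(nm,[ (k2['C']+v*((xx-k2['C']@X)/(v@X)))[2].round(1) for xx in(720,725,730,735)])
print('pan edge',edge(o2(240,270),o3(142,400)))
E
```

```text
tip [749.6 115.3] corners [ 723.06813131 -215.19272196  113.95472678] [ 719.8663118  -231.10655069  116.23110875]
jaw far top [737.3  99.2] [737.5 100.5] near top [725.6  97.9] [ 695.09346521 -230.69289915   97.96280006]
up far bottom [np.float64(70.1), np.float64(77.1), np.float64(84.1), np.float64(91.2)]
low far top [np.float64(49.1), np.float64(56.8), np.float64(64.4), np.float64(72.1)]
low far bottom [np.float64(46.3), np.float64(54.0), np.float64(61.7), np.float64(69.5)]
low tip near [np.float64(65.7), np.float64(72.9), np.float64(80.0), np.float64(87.2)]
pan edge [685.8 114.2]
```

Pointer middle is at z≈112 and the gap middle at z≈84, so it needs about 28 mm: the long bar alone (30 mm). Next I go over the rack to look at it closely.

>>> {"name": "step_arm", "arguments": {"commands": [{"tx":0,"ty":0,"tz":-0.1,"roll":0,"gripper":1},{"tx":0.08,"ty":-0.056,"tz":-0.15,"roll":0.15,"gripper":1},{"tx":0.16,"ty":-0.11,"tz":-0.15,"roll":0.3,"gripper":1},{"tx":0.24,"ty":-0.17,"tz":-0.15,"roll":0.45,"gripper":1},{"tx":0.32,"ty":-0.22,"tz":-0.15,"roll":0.6,"gripper":1},{"tx":0.4,"ty":-0.28,"tz":-0.15,"roll":0.75,"gripper":1},{"tx":0.48,"ty":-0.33,"tz":-0.15,"roll":0.9,"gripper":1},{"tx":0.56,"ty":-0.39,"tz":-0.15,"roll":1,"gripper":1},{"tx":0.64,"ty":-0.45,"tz":-0.15,"roll":1,"gripper":1},{"tx":0.72,"ty":-0.5,"tz":-0.15,"roll":1,"gripper":1},{"tx":0.793,"ty":-0.556,"tz":-0.15,"roll":1,"gripper":1},{"tx":0.793,"ty":-0.556,"tz":-0.15,"roll":1,"gripper":1},{"tx":0.793,"ty":-0.556,"tz":-0.15,"roll":1,"gripper":1}]}}

```text
t: 6.0
ee_pos: [524.3, 161.1, 298.6]
tcp_rot: [3.139, -0.004, 0.567]
ft_force: [0.7, -0.5, 0.2]
gripper_width: 0.996
finger_force: 0.0
```

>>> {"name": "step_arm", "arguments": {"commands": [{"tx":0,"ty":0,"tz":0,"roll":0.15,"gripper":1},{"tx":0,"ty":0,"tz":0,"roll":0.24,"gripper":1},{"tx":0,"ty":0,"tz":0,"roll":0.24,"gripper":1}]}}

```text
t: 6.3
ee_pos: [524.5, 158.7, 297.2]
tcp_rot: [3.141, -0.002, 0.374]
ft_force: [-0.0, -0.3, -0.6]
gripper_width: 0.996
finger_force: 0.0
```

```bash
python3 - <<'E'
from h import *
import pickle
s=r.get_state();im=r.snapshot('wrist');k=cam('wrist',s)
pickle.dump((im,k),open('w4.pkl','wb'))
print(s['ee_pos'],s['tcp_rot'])
cv2.imwrite('pics/w4.png',im[:,:,::-1])
E
```

```text
[524.46344062 158.68229585 297.15125845] [ 3.14066624e+00 -2.08371285e-03  3.73868673e-01]
```

View pics/w4.png

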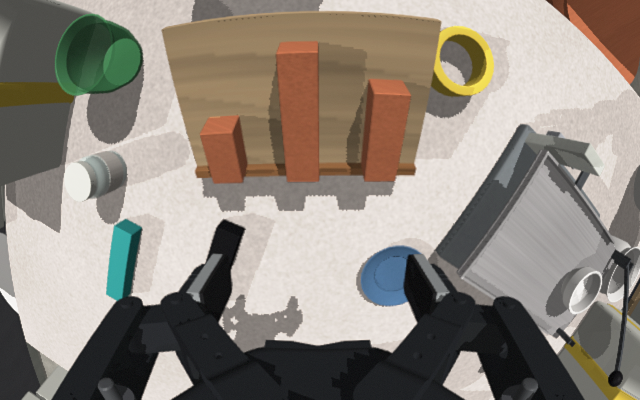

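The wrist picture shows the long bar in the middle of the rack: top-face lower edge at (281–320, 181), upper edge at about (281–318, 53). It is plain terracotta, and the black and turquoise look-alikes lie on the bench.

```bash
python3 - <<'E'
from h import *
import pickle
im,k=pickle.load(open('w4.pkl','rb'))
hsv=cv2.cvtColor(im,cv2.COLOR_RGB2HSV)
m=cv2.inRange(hsv,(3,130,70),(14,255,255))
for row in (50,60,70,120,170):
    c=np.where(m[row,265:335])[0]; print(row,c.min()+265,c.max()+265,end='; ')
col=np.where(m[20:200,300])[0]+20;print('col',col.min(),col.max(), [tuple(im[q,300]) for q in (44,48,52,56,60)])
for dz in(0,):
  L=[onz(k,p,90) for p in((281,181.5),(320,181.5))];U=[onz(k,p,169) for p in((282,53),(318,53))]
  lm,um=sum(L)/2,sum(U)/2
  print('w',np.linalg.norm(L[0]-L[1]),np.linalg.norm(U[0]-U[1]),'len',np.linalg.norm(um-lm),um-lm,lm,um)
  d=um-lm;print('yaw',np.arctan2(d[1],d[0]))
  ax=d/np.linalg.norm(d);n=np.cross(ax,np.array([-ax[1],ax[0],0])/np.hypot(*ax[:2]))
  print('centre',(lm+um)/2-20*n)
E
```

```text
50 277 317; 60 277 317; 70 277 317; 120 281 318; 170 265 334; col 42 180 [(np.uint8(182), np.uint8(107), np.uint8(73)), (np.uint8(188), np.uint8(110), np.uint8(77)), (np.uint8(194), np.uint8(114), np.uint8(79)), (np.uint8(152), np.uint8(90), np.uint8(61)), (np.uint8(155), np.uint8(91), np.uint8(64))]
w 47.91072666014785 33.30187366742877 len 161.17577846903615 [132.38619044  47.01625406  79.        ] [508.21657388 174.35357454  90.        ] [640.60276432 221.3698286  169.        ]
yaw 0.3412506998654832
centre [583.64736111 201.14241894 112.06721652]
```

```bash
python3 - <<'E'
from h import *
import pickle
im,k=pickle.load(open('w4.pkl','rb'))
print(k['C'])
for row in (48,60,90,120,150,160,176): print(row,im[row,270:328:1,0].tolist())
print([im[q,300].tolist() for q in range(164,188,2)])
E
```

```text
[592.4542218  185.32283629 460.11257669]
48 [156, 155, 155, 155, 155, 154, 154, 157, 170, 190, 189, 189, 190, 189, 190, 189, 189, 187, 187, 187, 187, 187, 186, 186, 185, 185, 187, 187, 188, 189, 188, 187, 188, 187, 186, 186, 186, 186, 186, 186, 184, 185, 185, 184, 185, 185, 185, 171, 112, 127, 134, 132, 134, 133, 133, 133, 133, 132]
60 [136, 136, 135, 135, 134, 134, 132, 140, 149, 152, 154, 154, 154, 154, 154, 154, 151, 150, 146, 149, 153, 157, 158, 155, 155, 154, 153, 154, 156, 155, 155, 154, 153, 152, 152, 151, 149, 148, 148, 148, 149, 151, 148, 146, 145, 146, 143, 130, 109, 117, 121, 120, 122, 121, 120, 121, 121, 119]
90 [159, 138, 111, 108, 109, 109, 108, 109, 119, 139, 153, 154, 151, 153, 154, 155, 154, 155, 155, 157, 159, 156, 154, 151, 153, 154, 150, 148, 147, 148, 148, 151, 153, 155, 155, 155, 155, 152, 151, 151, 149, 151, 151, 152, 153, 153, 152, 140, 123, 130, 132, 132, 132, 131, 132, 133, 131, 133]
120 [82, 82, 83, 82, 82, 84, 85, 89, 96, 96, 98, 127, 145, 154, 153, 152, 151, 150, 150, 150, 150, 149, 148, 147, 148, 148, 149, 148, 149, 150, 151, 152, 154, 153, 153, 152, 151
[... 460 characters left out ...]
00, 133, 150, 156, 157, 154, 155, 154, 152, 152, 151, 150, 150, 150, 151, 150, 152, 150, 152, 152, 152, 152, 153, 154, 156, 156, 154, 153, 152, 152, 152, 153, 155, 155, 141, 152, 154, 155, 156, 154, 155, 154, 155, 154]
176 [132, 131, 131, 133, 133, 133, 133, 133, 127, 123, 123, 124, 124, 124, 124, 122, 132, 143, 151, 152, 152, 149, 153, 154, 154, 150, 150, 149, 149, 151, 152, 152, 151, 153, 152, 154, 152, 151, 153, 153, 152, 151, 149, 149, 149, 149, 151, 151, 137, 119, 125, 133, 131, 131, 127, 128, 132, 131]
[[152, 88, 61], [152, 89, 61], [153, 89, 61], [153, 89, 62], [151, 90, 62], [152, 88, 60], [152, 89, 61], [149, 87, 61], [153, 88, 62], [118, 106, 101], [131, 124, 120], [133, 126, 122]]
```

```bash
python3 - <<'E'
from h import *
import pickle
im,k=pickle.load(open('w4.pkl','rb'))
L=[onz(k,p,90) for p in((286.8,181),(318.3,181))];U=[onz(k,p,169) for p in((277.3,54),(317.5,54))]
lm,um=sum(L)/2,sum(U)/2;d=um-lm
print('w',np.linalg.norm(L[0]-L[1]),np.linalg.norm(U[0]-U[1]),'len',np.linalg.norm(d),lm,um,'yaw',np.arctan2(d[1],d[0]))
ax=d/np.linalg.norm(d);n=np.cross(ax,np.array([-ax[1],ax[0],0])/np.hypot(*ax[:2]))
c=(lm+um)/2-20*n;print('centre',c)
go(c[0],c[1],c[2]+90,np.arctan2(d[1],d[0]))
go(c[0],c[1],c[2]-19,np.arctan2(d[1],d[0]))
E
```

```text
w 38.63852272253095 37.23155107207748 len 159.80305990610708 [509.71759919 172.19720427  90.        ] [638.8861926  223.29996772 169.        ] yaw 0.37673208148044907
centre [583.49569647 201.38591457 112.1148376 ]
tx 0.142 ty -0.036 tz 0.190 roll -0.002
tx 0.142 ty -0.036 tz 0.408 roll -0.002
```

>>> {"name": "step_arm", "arguments": {"commands": [{"tx":0.1,"ty":-0.03,"tz":0.05,"roll":0,"gripper":1},{"tx":0.142,"ty":-0.036,"tz":0.12,"roll":0,"gripper":1},{"tx":0.142,"ty":-0.036,"tz":0.2,"roll":0,"gripper":1},{"tx":0.142,"ty":-0.036,"tz":0.28,"roll":0,"gripper":1},{"tx":0.142,"ty":-0.036,"tz":0.34,"roll":0,"gripper":1},{"tx":0.142,"ty":-0.036,"tz":0.38,"roll":0,"gripper":1},{"tx":0.142,"ty":-0.036,"tz":0.402,"roll":0,"gripper":1},{"tx":0.142,"ty":-0.036,"tz":0.402,"roll":0,"gripper":1},{"tx":0.142,"ty":-0.036,"tz":0.402,"roll":0,"gripper":1}]}}

```text
t: 7.25
ee_pos: [583.3, 202.5, 96.2]
tcp_rot: [3.141, -0.002, 0.376]
ft_force: [0.3, -0.5, 0.4]
gripper_width: 0.998
finger_force: 0.0
```

>>> {"name": "step_arm", "arguments": {"commands": [{"tx":0,"ty":0,"tz":0,"roll":0,"gripper":0},{"tx":0,"ty":0,"tz":0,"roll":0,"gripper":0},{"tx":0,"ty":0,"tz":0,"roll":0,"gripper":0},{"tx":0,"ty":0,"tz":0,"roll":0,"gripper":0},{"tx":0,"ty":0,"tz":0,"roll":0,"gripper":0},{"tx":0,"ty":0,"tz":0,"roll":0,"gripper":0}], "force": 40}}

```text
t: 7.85
ee_pos: [582.6, 202.7, 96.3]
tcp_rot: [3.141, -0.001, 0.376]
ft_force: [-1.8, -0.6, 6.4]
gripper_width: 0.458
finger_force: 44.0
```

```bash
python3 - <<'E'
from h import *
k=cam('top')
for n,p in dict(saucer=(328,215),sauL=(308,215),black_top_r=(243,220),black_bot_r=(240,272),scaleNL=(343,198),driver=(440,235),rackfrontR=(304,155),rackfrontL=(215,192),tape=(309,103),mid=(280,225)).items(): print(n,onz(k,p,0).round()[:2])
E
```

```text
saucer [398. -32.]
sauL [398.  29.]
black_top_r [383. 231.]
black_bot_r [224. 237.]
scaleNL [451. -79.]
driver [ 335. -375.]
rackfrontR [589.  42.]
rackfrontL [472. 321.]
tape [760.  26.]
mid [367. 116.]
```

>>> {"name": "step_arm", "arguments": {"commands": [{"tx":0,"ty":0,"tz":-0.03,"roll":0,"gripper":0},{"tx":0,"ty":0,"tz":-0.08,"roll":0,"gripper":0},{"tx":0,"ty":0,"tz":-0.15,"roll":0,"gripper":0},{"tx":0,"ty":0,"tz":-0.22,"roll":0,"gripper":0},{"tx":0,"ty":0,"tz":-0.28,"roll":0,"gripper":0},{"tx":0,"ty":0,"tz":-0.3,"roll":0,"gripper":0},{"tx":0,"ty":0,"tz":-0.3,"roll":0,"gripper":0}]}}

```text
t: 8.55
ee_pos: [582.3, 202.8, 245.7]
tcp_rot: [3.141, -0.002, 0.376]
ft_force: [0.2, 1.0, -5.6]
gripper_width: 0.461
finger_force: 42.7
```

Bar held (width 39 mm, weight 5.9 N). I carry it to the free bench strip in front of the rack to press it level against the bench.

>>> {"name": "step_arm", "arguments": {"commands": [{"tx":-0.06,"ty":0.01,"tz":0,"roll":-0.15,"gripper":0},{"tx":-0.13,"ty":0.025,"tz":0,"roll":-0.32,"gripper":0},{"tx":-0.2,"ty":0.04,"tz":0,"roll":-0.5,"gripper":0},{"tx":-0.27,"ty":0.055,"tz":0,"roll":-0.68,"gripper":0},{"tx":-0.304,"ty":0.063,"tz":0,"roll":-0.85,"gripper":0},{"tx":-0.304,"ty":0.063,"tz":0.03,"roll":-1,"gripper":0}]}}

```text
t: 9.15
ee_pos: [450.2, 116.7, 228.5]
tcp_rot: [-3.14, 0.001, 1.165]
ft_force: [1.1, 0.2, -5.9]
gripper_width: 0.455
finger_force: 42.6
```

>>> {"name": "step_arm", "arguments": {"commands": [{"tx":0,"ty":0,"tz":0.06,"roll":-0.18,"gripper":0},{"tx":0,"ty":0,"tz":0.13,"roll":-0.36,"gripper":0},{"tx":0,"ty":0,"tz":0.2,"roll":-0.54,"gripper":0},{"tx":0,"ty":0,"tz":0.26,"roll":-0.72,"gripper":0},{"tx":0,"ty":0,"tz":0.3,"roll":-0.9,"gripper":0},{"tx":0,"ty":0,"tz":0.33,"roll":-1,"gripper":0},{"tx":0,"ty":0,"tz":0.33,"roll":-1,"gripper":0}]}}

```text
t: 9.85
ee_pos: [447.2, 117.4, 59.6]
tcp_rot: [-3.131, -0.004, 1.946]
ft_force: [-0.2, -0.6, -6.7]
gripper_width: 0.455
finger_force: 42.5
```

```bash
python3 -c "
from h import *
go(452,118,44,1.95-3.14159);go(452,118,4,1.95-3.14159)"
```

```text
tx -0.002 ty 0.009 tz 0.031 roll -0.005
tx -0.002 ty 0.009 tz 0.111 roll -0.005
```

>>> {"name": "step_arm", "arguments": {"commands": [{"tx":0,"ty":0,"tz":0.02,"roll":0,"gripper":0},{"tx":0,"ty":0,"tz":0.03,"roll":0,"gripper":0},{"tx":0,"ty":0,"tz":0.038,"roll":0,"gripper":0},{"tx":0,"ty":0,"tz":0.046,"roll":0,"gripper":0},{"tx":0,"ty":0,"tz":0.054,"roll":0,"gripper":0},{"tx":0,"ty":0,"tz":0.062,"roll":0,"gripper":0},{"tx":0,"ty":0,"tz":0.07,"roll":0,"gripper":0},{"tx":0,"ty":0,"tz":0.07,"roll":0,"gripper":0}]}}

```text
t: 10.65
ee_pos: [454.6, 119.0, 32.5]
tcp_rot: [3.136, -0.001, 1.946]
ft_force: [-3.3, 4.3, 5.1]
gripper_width: 0.458
finger_force: 43.7
```

>>> {"name": "step_arm", "arguments": {"commands": [{"tx":0,"ty":0,"tz":0.01,"roll":0,"gripper":0},{"tx":0,"ty":0,"tz":0.02,"roll":0,"gripper":0},{"tx":0,"ty":0,"tz":0.03,"roll":0,"gripper":0},{"tx":0,"ty":0,"tz":0.04,"roll":0,"gripper":0},{"tx":0,"ty":0,"tz":0.046,"roll":0,"gripper":0},{"tx":0,"ty":0,"tz":0.052,"roll":0,"gripper":0},{"tx":0,"ty":0,"tz":0.052,"roll":0,"gripper":0}]}}

```text
t: 11.35
ee_pos: [453.1, 117.5, 4.0]
tcp_rot: [3.14, 0.001, 1.947]
ft_force: [0.6, 3.3, 1.1]
gripper_width: 0.458
finger_force: 43.3
```

```bash
python3 - <<'E'
from h import *
s=r.get_state();print(s['ee_pos'],s['ft_force'],s['wrist_torque'])
im=r.snapshot('side')[:,:,::-1];c=cam('side');u,v=proj(c,(452,118,20));u,v=int(u),int(v)
a=cv2.resize(im[v-40:v+40,u-50:u+50],(400,320),interpolation=cv2.INTER_CUBIC)
w=r.snapshot('wrist')[:,:,::-1]
cv2.imwrite('pics/s1.png',np.hstack([a,cv2.resize(w[80:400,120:520],(400,320))]))
E
```

```text
[453.07222319 117.54655489   4.0368328 ] [0.62613826 3.32926434 1.05469735] [ 0.19601756 -0.33940297  0.13496287]
```

View pics/s1.png

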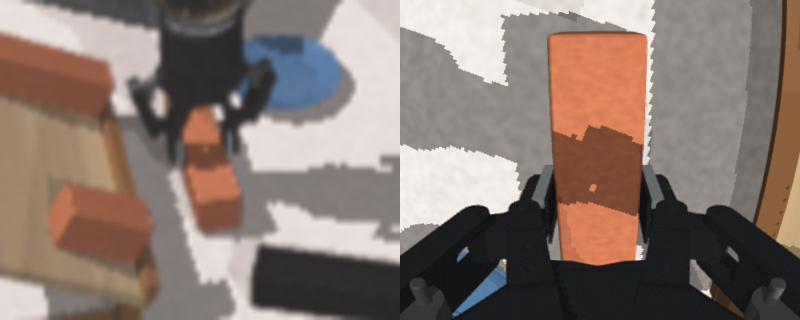

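The side and wrist crops show the bar nearly flat on the bench between the fingers, clear of the saucer and the black bar. I release it briefly to let it settle, then regrip.

>>> {"name": "step_arm", "arguments": {"commands": [{"tx":0,"ty":0,"tz":0,"roll":0,"gripper":0.6},{"tx":0,"ty":0,"tz":0,"roll":0,"gripper":0.6},{"tx":0,"ty":0,"tz":0,"roll":0,"gripper":0.6},{"tx":0,"ty":0,"tz":0,"roll":0,"gripper":0},{"tx":0,"ty":0,"tz":0,"roll":0,"gripper":0},{"tx":0,"ty":0,"tz":0,"roll":0,"gripper":0},{"tx":0,"ty":0,"tz":0,"roll":0,"gripper":0}], "force": 60}}

```text
t: 12.15
ee_pos: [452.5, 117.5, 4.2]
tcp_rot: [3.141, 0.0, 1.947]
ft_force: [-0.4, -1.1, 4.0]
gripper_width: 0.452
finger_force: 61.8
```

>>> {"name": "step_arm", "arguments": {"commands": [{"tx":0,"ty":0,"tz":-0.03,"roll":0,"gripper":0},{"tx":0,"ty":0,"tz":-0.1,"roll":0,"gripper":0},{"tx":0,"ty":0,"tz":-0.18,"roll":0,"gripper":0},{"tx":0,"ty":0,"tz":-0.26,"roll":0,"gripper":0},{"tx":0,"ty":0,"tz":-0.34,"roll":0,"gripper":0},{"tx":0,"ty":0,"tz":-0.4,"roll":0,"gripper":0},{"tx":0,"ty":0,"tz":-0.4,"roll":0,"gripper":0}]}}

```text
t: 12.85
ee_pos: [454.3, 117.8, 207.3]
tcp_rot: [3.134, 0.002, 1.947]
ft_force: [1.2, -0.7, -5.8]
gripper_width: 0.449
finger_force: 62.6
```

```bash
python3 -c "
from h import *
go(554.3,-198.2,200,-.18)"
```

```text
tx -0.661 ty -0.046 tz 0.015 roll -1.292
```

>>> {"name": "step_arm", "arguments": {"commands": [{"tx":-0.05,"ty":0,"tz":0,"roll":-0.12,"gripper":0},{"tx":-0.12,"ty":0,"tz":0,"roll":-0.25,"gripper":0},{"tx":-0.2,"ty":-0.01,"tz":0,"roll":-0.4,"gripper":0},{"tx":-0.28,"ty":-0.02,"tz":0,"roll":-0.55,"gripper":0},{"tx":-0.36,"ty":-0.025,"tz":0,"roll":-0.7,"gripper":0},{"tx":-0.44,"ty":-0.03,"tz":0,"roll":-0.85,"gripper":0},{"tx":-0.52,"ty":-0.035,"tz":0,"roll":-1,"gripper":0},{"tx":-0.59,"ty":-0.04,"tz":0,"roll":-1,"gripper":0},{"tx":-0.64,"ty":-0.045,"tz":0,"roll":-1,"gripper":0},{"tx":-0.66,"ty":-0.046,"tz":0,"roll":-1,"gripper":0},{"tx":-0.66,"ty":-0.046,"tz":0,"roll":-1,"gripper":0}]}}

```text
t: 13.95
ee_pos: [550.4, -198.0, 199.8]
tcp_rot: [3.141, -0.007, 2.73]
ft_force: [-0.8, -0.2, -5.6]
gripper_width: 0.455
finger_force: 62.5
```

>>> {"name": "step_arm", "arguments": {"commands": [{"tx":0,"ty":0,"tz":0,"roll":-0.15,"gripper":0},{"tx":0,"ty":0,"tz":0,"roll":-0.29,"gripper":0},{"tx":0,"ty":0,"tz":0,"roll":-0.29,"gripper":0},{"tx":0,"ty":0,"tz":0,"roll":-0.29,"gripper":0}]}}

```text
t: 14.35
ee_pos: [551.3, -196.4, 202.6]
tcp_rot: [3.141, -0.002, 2.959]
ft_force: [-0.4, 0.0, -6.2]
gripper_width: 0.446
finger_force: 62.5
```

```bash
python3 - <<'E'
from h import *
s=r.get_state();print(s['ee_pos'],s['tcp_rot'],s['ft_force'],s['wrist_torque'])
import pickle
w=r.snapshot('wrist');k=cam('wrist',s);pickle.dump((w,k),open('w5.pkl','wb'))
t=r.snapshot('top')
cv2.imwrite('pics/w5.png',np.hstack([cv2.resize(w[:,:,::-1],(480,300)),cv2.resize(t[90:215,330:463,::-1],(319,300))]))
go(554.3,-198.2,130,-.18)
E
```

```text
[ 551.28153744 -196.3567662   202.6491939 ] [ 3.14052519e+00 -2.19345562e-03  2.95865523e+00] [-0.41676109  0.03526716 -6.16709107] [ 0.07331281  0.0791937  -0.03079988]
tx -0.006 ty -0.002 tz 0.147 roll -0.003
```

View pics/w5.png

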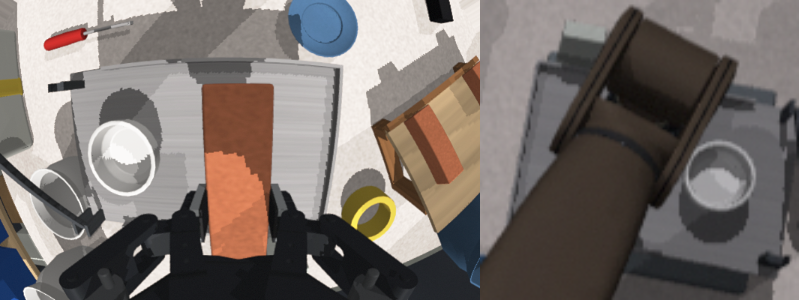

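The wrist view shows the bar level over the pan between the bowl (120,155) and the left rim (335,150). Its near end is at crop (238,83) and the near rim at (230,63). I check the clearances in numbers.

```bash
python3 - <<'E'
from h import *
import pickle
w,k=pickle.load(open('w5.pkl','rb'))
yaw=-.178;X=np.array([np.cos(yaw),np.sin(yaw),0]);Y=np.array([-np.sin(yaw),np.cos(yaw),0])
c=np.array([544.6,-252.3,0])
f=lambda n,p,z:print(n,((onz(k,p,z)-c)@X).round(1),((onz(k,p,z)-c)@Y).round(1))
q=4/3
f('bar end L',(203*q,83*q),239);f('bar end R',(273*q,84*q),239)
f('rim near @L',(110*q,71*q),127);f('rim near corner',(342*q,66*q),127);f('rim left back',(336*q,200*q),127);f('bowl',(124*q,157*q),155)
f('near L corner',(78*q,73*q),115)
E
```

```text
bar end L -77.5 37.5
bar end R -76.8 75.4
rim near @L -100.6 -86.5
rim near corner -101.5 168.8
rim left back 57.3 177.5
bowl -8.9 -61.9
near L corner -106.3 -144.1
```

>>> {"name": "step_arm", "arguments": {"commands": [{"tx":0,"ty":0,"tz":0.05,"roll":0,"gripper":0},{"tx":0,"ty":0,"tz":0.1,"roll":0,"gripper":0},{"tx":0,"ty":0,"tz":0.135,"roll":0,"gripper":0},{"tx":0,"ty":0,"tz":0.15,"roll":0,"gripper":0},{"tx":0,"ty":0,"tz":0.16,"roll":0,"gripper":0},{"tx":0,"ty":0,"tz":0.17,"roll":0,"gripper":0},{"tx":0,"ty":0,"tz":0.18,"roll":0,"gripper":0},{"tx":0,"ty":0,"tz":0.19,"roll":0,"gripper":0},{"tx":0,"ty":0,"tz":0.2,"roll":0,"gripper":0},{"tx":0,"ty":0,"tz":0.21,"roll":0,"gripper":0},{"tx":0,"ty":0,"tz":0.22,"roll":0,"gripper":0},{"tx":0,"ty":0,"tz":0.22,"roll":0,"gripper":0},{"tx":0,"ty":0,"tz":0.22,"roll":0,"gripper":0},{"tx":0,"ty":0,"tz":0.22,"roll":0,"gripper":0}]}}

```text
t: 15.85
ee_pos: [552.5, -198.1, 94.6]
tcp_rot: [-3.141, 0.001, 2.96]
ft_force: [0.8, -0.7, -1.4]
gripper_width: 0.451
finger_force: 63.0
```

>>> {"name": "step_arm", "arguments": {"commands": [{"tx":0,"ty":0,"tz":0.006,"roll":0,"gripper":0},{"tx":0,"ty":0,"tz":0.01,"roll":0,"gripper":0},{"tx":0,"ty":0,"tz":0.01,"roll":0,"gripper":0},{"tx":0,"ty":0,"tz":0.01,"roll":0,"gripper":0},{"tx":0,"ty":0,"tz":0.01,"roll":0,"gripper":0.48},{"tx":0,"ty":0,"tz":0.01,"roll":0,"gripper":0.55},{"tx":0,"ty":0,"tz":0.01,"roll":0,"gripper":0.75},{"tx":0,"ty":0,"tz":0.01,"roll":0,"gripper":0.75},{"tx":0,"ty":0,"tz":0.01,"roll":0,"gripper":0.75},{"tx":0,"ty":0,"tz":-0.03,"roll":0,"gripper":0.75},{"tx":0,"ty":0,"tz":-0.1,"roll":0,"gripper":0.75},{"tx":0,"ty":0,"tz":-0.2,"roll":0,"gripper":0.75},{"tx":0,"ty":0,"tz":-0.3,"roll":0,"gripper":0.75},{"tx":0,"ty":0,"tz":-0.3,"roll":0,"gripper":0.75},{"tx":0,"ty":0,"tz":-0.3,"roll":0,"gripper":0.75}]}}

```text
t: 17.35
ee_pos: [552.7, -198.3, 246.1]
tcp_rot: [-3.14, 0.004, 2.96]
ft_force: [0.5, -0.6, 0.0]
gripper_width: 0.748
finger_force: 0.0
```

>>> {"name": "step_arm", "arguments": {"commands": [{"tx":-0.06,"ty":-0.01,"tz":0,"roll":0.15,"gripper":0.75},{"tx":-0.14,"ty":-0.03,"tz":0,"roll":0.3,"gripper":0.75},{"tx":-0.22,"ty":-0.05,"tz":0,"roll":0.45,"gripper":0.75},{"tx":-0.3,"ty":-0.065,"tz":0,"roll":0.6,"gripper":0.75},{"tx":-0.38,"ty":-0.08,"tz":0,"roll":0.75,"gripper":0.75},{"tx":-0.46,"ty":-0.1,"tz":0,"roll":0.9,"gripper":0.75},{"tx":-0.54,"ty":-0.12,"tz":0,"roll":1,"gripper":0.75},{"tx":-0.62,"ty":-0.134,"tz":0,"roll":1,"gripper":0.75},{"tx":-0.62,"ty":-0.134,"tz":0.05,"roll":1,"gripper":0.75}]}}

```text
t: 18.25
ee_pos: [849.1, -322.3, 214.7]
tcp_rot: [3.14, 0.002, 2.174]
ft_force: [-1.1, -0.3, -0.4]
gripper_width: 0.745
finger_force: 0.0
```

>>> {"name": "step_arm", "arguments": {"commands": [{"tx":0,"ty":0,"tz":0.05,"roll":0.18,"gripper":0.75},{"tx":0,"ty":0,"tz":0.1,"roll":0.36,"gripper":0.75},{"tx":0,"ty":0,"tz":0.14,"roll":0.54,"gripper":0.75},{"tx":0,"ty":0,"tz":0.14,"roll":0.72,"gripper":0.75},{"tx":0,"ty":0,"tz":0.14,"roll":0.9,"gripper":0.75},{"tx":0,"ty":0,"tz":0.14,"roll":1,"gripper":0.75},{"tx":0,"ty":0,"tz":0.14,"roll":1,"gripper":0.75},{"tx":0,"ty":0,"tz":0.14,"roll":1,"gripper":0.75}]}}

```text
t: 19.05
ee_pos: [843.9, -319.4, 146.1]
tcp_rot: [-3.138, -0.001, 1.391]
ft_force: [-0.2, -0.2, -0.1]
gripper_width: 0.746
finger_force: 0.0
```

```bash
python3 - <<'E'
from h import *
import pickle
s=r.get_state();im=r.snapshot('wrist');k=cam('wrist',s)
pickle.dump((im,k),open('w6.pkl','wb'))
sd=r.snapshot('side');tp=r.snapshot('top');pickle.dump((sd,tp),open('st6.pkl','wb'))
u,v=proj(k,(720,-223,90)); print(s['ee_pos'],s['tcp_rot'],u,v)
u0=int(np.clip(u-60,0,540));v0=int(np.clip(v-60,0,300));print(u0,v0)
a=cv2.resize(im[v0:v0+100,u0:u0+100],(600,600),interpolation=cv2.INTER_CUBIC)
b=cv2.resize(sd[110:210,265:365],(200,200));c=cv2.resize(tp[90:220,340:500],(200,162));d=np.zeros((238,200,3),np.uint8)
cv2.imwrite('pics/w6.png',np.hstack([a,np.vstack([b,c,d])])[:,:,::-1])
E
```

```text
[ 843.90009015 -319.41461168  146.06902633] [-3.13795604e+00 -1.08348947e-03  1.39070803e+00] 140.18150225620124 123.5061698007088
80 63
```

View pics/w6.png

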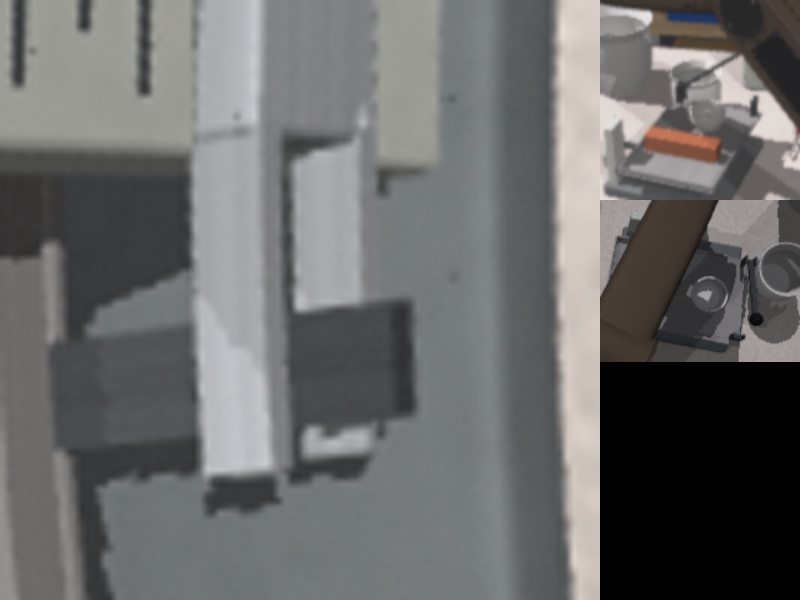

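The picture shows the pointer tip (crop 390–415, 360) under the upper jaw (190–290) and in front of the lower jaw (295–375). The bar lies flat on the pan with the bowl upright. Next I check the heights and find the keeper's ball.

```bash
python3 - <<'E'
from h import *
import pickle
im,k=pickle.load(open('w6.pkl','rb'));sd,tp=pickle.load(open('st6.pkl','rb'))
yaw=-.178;X=np.array([np.cos(yaw),np.sin(yaw),0]);Y=np.array([-np.sin(yaw),np.cos(yaw),0])
o=lambda a,b:(80+(a+.5)/6-.5,63+(b+.5)/6-.5)
def zx(p,x):
    v=ray(k,p);return (k['C']+v*((x-k['C']@X)/(v@X)))[2].round(1)
for n,p,x in(('ptr tip top',o(391,360),749.6),('ptr tip bottom',o(413,360),749.6),('upjaw far top',o(262,200),737.4),('upjaw far bottom',o(283,200),737.4),('lowjaw far top',o(361,250),737.4),('lowjaw far bot',o(374,250),737.4)):print(n,zx(p,x))
# ball
obs=[]
for n,I,(x0,y0,x1,y1) in(('top',tp,(450,160,490,200)),('side',sd,(325,115,350,140))):
    kk=cam(n);m=(I.max(2)<45).astype(np.uint8);m2=np.zeros_like(m);m2[y0:y1,x0:x1]=m[y0:y1,x0:x1]
    e=cv2.erode(m2,np.ones((3,3)));N,l,st,ce=cv2.connectedComponentsWithStats(e)
    print(n,[(st[i].tolist(),ce[i].round(1)) for i in range(1,N)])
sd0=cv2.cvtColor(cv2.imread('pics/side0.png'),cv2.COLOR_BGR2RGB);g=sd0[118:136,328:352].max(2);print(g.tolist())
E
```

```text
ptr tip top 85.2
ptr tip bottom 79.2
upjaw far top 97.3
upjaw far bottom 92.2
lowjaw far top 72.4
lowjaw far bot 68.8
top [([461, 181, 9, 9, 53], array([464.6, 185.3]))]
side [([327, 116, 18, 12, 138], array([336.3, 120. ])), ([344, 131, 5, 8, 31], array([346.3, 135.3]))]
[[94, 94, 94, 91, 79, 77, 107, 111, 121, 146, 126, 111, 107, 107, 107, 107, 106, 106, 106, 107, 106, 106, 106, 106], [94, 94, 94, 90, 80, 100, 113, 116, 124, 146, 125, 111, 106, 107, 106, 106, 106, 106, 106, 106, 106, 106, 106, 106], [94, 94, 93, 91, 81, 112, 117, 118, 126, 145, 125, 111, 106, 106, 107, 106, 107, 106, 107, 106, 106, 106, 107, 106], [91, 93, 93, 90, 80, 111, 115, 116, 124, 145, 124, 111, 107, 106, 106, 106, 106, 106, 106, 106, 106, 106, 106, 106], [83, 85, 86, 84, 96, 109, 110, 112, 122, 144, 124, 111, 106, 106, 106, 106, 106, 107, 106, 106, 106, 106, 106, 106], [102, 102, 101, 102, 104, 105, 104, 106, 120, 141, 121, 109, 105, 106, 106, 107, 106, 106, 106, 107, 107, 106, 107, 107], [105, 105, 105, 105, 104, 105, 105, 108, 120, 124, 101, 90, 91, 98, 105, 106, 107, 107, 106, 106, 106, 106, 106, 106], [
[... 542 characters left out ...]
8, 108, 108, 108, 108], [67, 68, 67, 68, 68, 61, 60, 57, 71, 93, 65, 50, 58, 88, 107, 110, 110, 110, 110, 110, 110, 110, 109, 111], [77, 76, 76, 71, 72, 52, 55, 69, 100, 133, 102, 86, 90, 106, 109, 110, 110, 110, 110, 110, 110, 110, 110, 114], [76, 74, 69, 59, 58, 62, 70, 83, 111, 139, 117, 108, 108, 110, 110, 110, 111, 110, 109, 110, 110, 110, 114, 125], [69, 60, 54, 56, 69, 76, 78, 85, 111, 137, 118, 111, 110, 110, 110, 111, 111, 112, 111, 112, 112, 114, 126, 137], [63, 57, 65, 68, 77, 78, 78, 84, 107, 129, 117, 112, 110, 112, 114, 122, 122, 123, 123, 122, 123, 126, 137, 139], [100, 92, 96, 97, 95, 84, 87, 91, 108, 121, 125, 123, 120, 122, 126, 137, 138, 138, 138, 138, 137, 138, 139, 138]]
```

Pointer middle z≈82.2 and gap middle z≈82.3, so it is centred. Next, the keeper ball from the first side and top pictures, when the pan stood 30 mm higher.

```bash
python3 - <<'E'
from h import *
yaw=-.178;X=np.array([np.cos(yaw),np.sin(yaw),0]);Y=np.array([-np.sin(yaw),np.cos(yaw),0]);c=np.array([544.6,-252.3,0])
tp=cv2.imread('pics/top0.png');m=(tp.max(2)<45).astype(np.uint8);q=np.zeros_like(m);q[165:200,450:490]=m[165:200,450:490]
N,l,st,ce=cv2.connectedComponentsWithStats(cv2.erode(q,np.ones((3,3))));print(st[1:].tolist(),ce[1:].round(1))
p=ce[1+np.argmax(st[1:,4])]
B=tri([(cam('top'),p),(cam('side'),(339,127.4))])
print('ball',B,proj(cam('top'),B),proj(cam('side'),B))
H=c+93*X-152*Y+[0,0,150.3]
d=B-H;print('hinge',H,'dist',np.linalg.norm(d),'sx,sy',(B-c)@X,(B-c)@Y,'angle',np.arctan2(d[2],-(d@X)))
th=np.arctan2(d[2],-(d@X));H[2]=120.3; y0=(B-c)@Y
print('hinge now',H)
for a in np.append(np.linspace(th,0,8),-.1):
    L=150; P=c+(93-L*np.cos(a)-4*np.sin(a))*X+((B-c)@Y-152)/2*Y; P[2]=120.3+L*np.sin(a)+4*np.cos(a);print(a.round(2),P.round(1))
s=r.get_state();print(s['ee_pos'],s['tcp_rot'],s['joint_positions'])
E
```

```text
[[464, 179, 9, 9, 62]] [[468.  183.4]]
ball [ 444.62766552 -382.2495271   283.01005   ] [468.01819813 183.40607769] [338.9707543  127.39405195]
hinge [ 609.21722746 -418.36508939  150.3       ] dist 214.49012824186312 sx,sy -75.38368800785834 -145.59755093066875 angle 0.6674677583852999
hinge now [ 609.21722746 -418.36508939  120.3       ]
0.67 [ 491.4 -393.9  216.3]
0.57 [ 483.5 -392.5  204.9]
0.48 [ 476.8 -391.3  192.7]
0.38 [ 471.3 -390.3  179.8]
0.29 [ 467.  -389.5  166.5]
0.19 [ 464.1 -389.   152.7]
0.1 [ 462.4 -388.7  138.6]
0.0 [ 462.2 -388.7  124.3]
-0.1 [ 463.3 -388.9  109.3]
[ 844.48614211 -319.58611514  147.9368252 ] [-3.14033467e+00 -4.07211140e-04  1.38992578e+00] [-4.73770435e-01  8.60098097e-01  8.70900614e-01  2.69917916e-05
  1.41191592e+00 -2.92904435e-01]
```

>>> {"name": "step_arm", "arguments": {"commands": [{"tx":0,"ty":0,"tz":-0.1,"roll":0,"gripper":0},{"tx":0,"ty":0,"tz":-0.2,"roll":0.15,"gripper":0},{"tx":0,"ty":0,"tz":-0.304,"roll":0.3,"gripper":0},{"tx":-0.03,"ty":-0.08,"tz":-0.304,"roll":0.45,"gripper":0},{"tx":-0.07,"ty":-0.17,"tz":-0.304,"roll":0.6,"gripper":0},{"tx":-0.1,"ty":-0.26,"tz":-0.304,"roll":0.75,"gripper":0},{"tx":-0.14,"ty":-0.35,"tz":-0.304,"roll":0.9,"gripper":0},{"tx":-0.18,"ty":-0.44,"tz":-0.304,"roll":1,"gripper":0},{"tx":-0.22,"ty":-0.53,"tz":-0.304,"roll":1,"gripper":0},{"tx":-0.25,"ty":-0.61,"tz":-0.304,"roll":1,"gripper":0},{"tx":-0.273,"ty":-0.668,"tz":-0.304,"roll":1,"gripper":0},{"tx":-0.273,"ty":-0.668,"tz":-0.304,"roll":1,"gripper":0}]}}

```text
t: 20.4
ee_pos: [488.5, -394.6, 301.8]
tcp_rot: [3.141, 0.001, 0.6]
ft_force: [0.7, 0.4, -0.3]
gripper_width: 0.001
finger_force: 0.0
```

>>> {"name": "step_arm", "arguments": {"commands": [{"tx":0,"ty":0,"tz":0,"roll":0.18,"gripper":0},{"tx":0,"ty":0,"tz":0,"roll":0.36,"gripper":0},{"tx":0,"ty":0,"tz":0,"roll":0.54,"gripper":0},{"tx":0,"ty":0,"tz":0,"roll":0.72,"gripper":0},{"tx":0,"ty":0,"tz":0,"roll":0.9,"gripper":0},{"tx":0,"ty":0,"tz":0,"roll":1,"gripper":0},{"tx":0,"ty":0,"tz":0,"roll":1,"gripper":0},{"tx":0,"ty":0,"tz":0,"roll":1,"gripper":0}]}}

```text
t: 21.2
ee_pos: [492.2, -393.4, 301.0]
tcp_rot: [-3.142, -0.0, -0.179]
ft_force: [-0.2, 0.0, 0.6]
gripper_width: -0.003
finger_force: 0.0
```

```bash
python3 - <<'E'
from h import *
s=r.get_state();print(s['t'],s['ee_pos'],s['tcp_rot'])
I=r.snapshot('wrist');k=cam('wrist',s)
# keeper bar, seen ahead? predicted pixels of ball and hinge
for P in((444.6,-382.2,253),(609.2,-418.4,120.3),(491,-394,216)):print(proj(k,P))
m=(I.max(2)<45).astype(np.uint8)
sd=r.snapshot('side');g=(sd.max(2)<45).astype(np.uint8);u,v=proj(cam('side'),(444.6,-382.2,253));print('side ball pred',u,v);
for P in((491.4,-393.9,216),(483.5,-392.5,205),(471,-390.3,180),(464,-389,153),(462,-388.7,118),(462,-388.7,100)): go(*P)
E
```

```text
21.2 [ 492.23803133 -393.42415486  300.9645558 ] [-3.14157465e+00 -3.50002626e-04 -1.79150984e-01]
[314.08551054 275.77183287]
[320.93072666  71.64305434]
[318.34914137 203.45341992]
side ball pred 338.848123604928 133.66555772025976
tx -0.001 ty 0.001 tz 0.170 roll 0.000
tx -0.017 ty 0.001 tz 0.192 roll 0.000
tx -0.042 ty 0.001 tz 0.242 roll 0.000
tx -0.057 ty 0.001 tz 0.296 roll 0.000
tx -0.061 ty 0.001 tz 0.366 roll 0.000
tx -0.061 ty 0.001 tz 0.402 roll 0.000
```

```bash
python3 - <<'E'
from h import *
I=r.snapshot('wrist');cv2.imwrite('pics/w7.png',I[:,:,::-1])
for row in (90,110,130,150,170,190,210): print(row,I[row,285:360:2].max(1).tolist())
E
```

```text
90 [185, 186, 185, 187, 187, 187, 189, 188, 187, 188, 187, 189, 110, 109, 96, 92, 92, 89, 91, 89, 147, 144, 135, 213, 218, 220, 219, 182, 226, 216, 166, 164, 168, 131, 129, 131, 131, 131]
110 [163, 165, 165, 167, 166, 165, 166, 167, 166, 166, 166, 167, 167, 161, 84, 91, 90, 89, 92, 88, 85, 107, 164, 213, 217, 222, 221, 220, 183, 105, 107, 95, 201, 236, 203, 203, 203, 189]
130 [160, 160, 158, 159, 159, 159, 160, 161, 162, 161, 161, 161, 162, 155, 96, 92, 88, 89, 91, 90, 85, 82, 89, 111, 110, 111, 119, 226, 223, 145, 109, 108, 108, 111, 113, 114, 114, 112]
150 [160, 160, 160, 161, 161, 160, 162, 163, 162, 161, 162, 162, 164, 152, 88, 92, 90, 91, 92, 91, 85, 81, 110, 111, 108, 109, 113, 113, 122, 216, 212, 124, 112, 112, 112, 112, 112, 110]
170 [83, 82, 98, 161, 160, 161, 162, 162, 162, 161, 161, 161, 161, 120, 89, 94, 91, 93, 93, 94, 83, 84, 111, 110, 109, 108, 183, 219, 220, 219, 229, 238, 237, 233, 145, 135, 132, 138]
190 [80, 81, 77, 143, 155, 155, 157, 158, 156, 158, 157, 158, 158, 90, 93, 94, 93, 93, 94, 93, 80, 83, 110, 124, 137, 138, 163, 236, 238, 240, 235, 233, 235, 235, 232, 234, 237, 237]
210 [156, 156, 156, 156, 154, 156, 156, 156, 156, 158, 157, 158, 158, 89, 92, 93, 91, 93, 93, 93, 138, 112, 142, 137, 138, 140, 141, 239, 235, 234, 235, 233, 231, 235, 234, 235, 237, 237]
```

The keeper bar is at wrist columns 311–325, centre 318, exactly as predicted. I push it down along its arc.

>>> {"name": "step_arm", "arguments": {"commands": [{"tx":0,"ty":0,"tz":0.08,"roll":0,"gripper":0},{"tx":0,"ty":0,"tz":0.14,"roll":0,"gripper":0},{"tx":0,"ty":0,"tz":0.165,"roll":0,"gripper":0},{"tx":-0.006,"ty":0,"tz":0.178,"roll":0,"gripper":0},{"tx":-0.016,"ty":0,"tz":0.192,"roll":0,"gripper":0},{"tx":-0.025,"ty":0,"tz":0.208,"roll":0,"gripper":0},{"tx":-0.034,"ty":0,"tz":0.225,"roll":0,"gripper":0},{"tx":-0.042,"ty":0,"tz":0.242,"roll":0,"gripper":0},{"tx":-0.047,"ty":0,"tz":0.259,"roll":0,"gripper":0},{"tx":-0.051,"ty":0,"tz":0.276,"roll":0,"gripper":0},{"tx":-0.056,"ty":0,"tz":0.294,"roll":0,"gripper":0},{"tx":-0.058,"ty":0,"tz":0.312,"roll":0,"gripper":0},{"tx":-0.06,"ty":0,"tz":0.33,"roll":0,"gripper":0},{"tx":-0.06,"ty":0,"tz":0.348,"roll":0,"gripper":0},{"tx":-0.06,"ty":0,"tz":0.362,"roll":0,"gripper":0},{"tx":-0.06,"ty":0,"tz":0.374,"roll":0,"gripper":0},{"tx":-0.06,"ty":0,"tz":0.384,"roll":0,"gripper":0},{"tx":-0.06,"ty":0,"tz":0.384,"roll":0,"gripper":0}]}}

```text
t: 23.15
ee_pos: [461.8, -387.9, 108.0]
tcp_rot: [-3.141, 0.001, -0.182]
ft_force: [-1.1, -1.1, 0.1]
gripper_width: -0.002
finger_force: 0.0
```

```bash
cat > ball.py <<'E'
from h import *
yaw=-.178;X=np.array([np.cos(yaw),np.sin(yaw),0]);Y=np.array([-np.sin(yaw),np.cos(yaw),0]);c=np.array([544.6,-252.3,0])
s=r.get_state();print(s['ee_pos'],s['ft_force'])
o=[]
for n in('side','wrist','top'):
    I=r.snapshot(n);k=cam(n,s)
    cl=c+(93-210)*X-149*Y+[0,0,120];u,v=proj(k,cl);print(n,'closed pred',u.round(),v.round(),'open pred',proj(k,(444.6,-382.2,253)).round())
    m=(I.max(2)<50).astype(np.uint8);u0,v0=max(int(u)-35,0),max(int(v)-35,0);q=m[v0:v0+70,u0:u0+70]
    N,l,st,ce=cv2.connectedComponentsWithStats(cv2.erode(q,np.ones((3,3))))
    print([((ce[i]+[u0,v0]).round(1).tolist(),st[i,2:].tolist()) for i in range(1,N) if st[i,4]>8])
E
python3 ball.py
```

```text
[ 461.83170204 -387.8555994   107.96642848] [-1.07538231 -1.08982009  0.06149732]
side closed pred 347.0 161.0 open pred [339. 134.]
[([335.1, 134.0], [14, 25, 177])]
wrist closed pred 319.0 337.0 open pred [306. 540.]
[([318.5, 335.5], [70, 70, 4875])]
top closed pred 450.0 208.0 open pred [465. 185.]
[([452.8, 173.9], [5, 4, 12]), ([479.6, 177.0], [14, 16, 121]), ([439.1, 179.0], [8, 7, 31]), ([470.8, 203.1], [30, 44, 235]), ([446.8, 236.1], [11, 12, 23])]
```

>>> {"name": "step_arm", "arguments": {"commands": [{"tx":0,"ty":0,"tz":-0.05,"roll":0,"gripper":0},{"tx":0,"ty":0,"tz":-0.15,"roll":0,"gripper":0},{"tx":0,"ty":0,"tz":-0.25,"roll":0,"gripper":0},{"tx":0,"ty":0,"tz":-0.35,"roll":0,"gripper":0},{"tx":-0.1,"ty":0,"tz":-0.4,"roll":0,"gripper":0},{"tx":-0.1,"ty":0,"tz":-0.4,"roll":0,"gripper":0},{"tx":-0.1,"ty":0,"tz":-0.4,"roll":0,"gripper":0}]}}

```text
t: 24.0
ee_pos: [412.6, -379.5, 310.7]
tcp_rot: [3.139, -0.003, -0.183]
ft_force: [-0.4, -0.0, -0.4]
gripper_width: -0.005
finger_force: 0.0
```

```bash
python3 ball.py
```

```text
[ 412.6303154  -379.49762968  310.70709494] [-0.35471698 -0.01508587 -0.3865473 ]
side closed pred 347.0 161.0 open pred [339. 134.]
[]
wrist closed pred 317.0 185.0 open pred [313. 171.]
[([316.3, 189.5], [21, 20, 305])]
top closed pred 450.0 208.0 open pred [465. 185.]
[([481.5, 175.9], [8, 11, 55]), ([451.9, 187.2], [9, 11, 47]), ([476.2, 215.3], [25, 60, 218]), ([420.6, 205.1], [15, 8, 67])]
```

```bash
python3 - <<'E'
from h import *
I=r.snapshot('side');print(I[148:176,334:362].max(2).tolist())
E
```

```text
[[196, 193, 171, 118, 111, 112, 110, 111, 118, 138, 140, 141, 140, 140, 140, 141, 141, 140, 140, 141, 140, 141, 141, 141, 142, 149, 151, 147], [196, 193, 173, 126, 112, 111, 111, 111, 117, 139, 141, 141, 141, 141, 141, 141, 141, 141, 141, 141, 141, 141, 140, 141, 141, 145, 151, 147], [198, 195, 175, 138, 113, 111, 110, 111, 119, 139, 141, 141, 141, 141, 142, 141, 141, 141, 141, 141, 141, 140, 141, 141, 144, 153, 152, 148], [199, 195, 175, 138, 113, 111, 112, 113, 119, 138, 141, 142, 141, 141, 140, 141, 142, 141, 141, 140, 141, 141, 141, 141, 146, 156, 151, 147], [199, 194, 178, 132, 112, 112, 121, 122, 127, 139, 141, 141, 140, 140, 140, 141, 140, 141, 141, 141, 141, 140, 141, 141, 144, 155, 151, 147], [197, 195, 187, 148, 117, 114, 123, 125, 126, 129, 131, 132, 132, 132, 133, 135, 136, 137, 137, 139, 140, 140, 140, 141, 145, 155, 151, 147], [201, 206, 207, 196, 167, 154, 123, 119, 120, 121, 122, 124, 125, 127, 127, 129, 127, 127, 128, 126, 127, 128, 128, 131, 140, 156, 150, 148], [209, 218, 219, 220, 218, 210, 177, 173, 174, 173, 173, 174, 173, 168, 167, 167, 165, 164, 156, 124, 119,
[... 2111 characters left out ...]
3, 148, 148, 147, 146, 144, 134, 135, 169, 222, 228, 228, 227, 227, 228, 228, 228, 228, 228, 226, 225, 227, 227, 227, 226, 227, 226], [97, 142, 148, 147, 146, 145, 133, 110, 141, 208, 228, 229, 229, 228, 228, 228, 229, 229, 228, 227, 225, 226, 226, 226, 226, 226, 226, 222], [100, 142, 147, 146, 146, 140, 115, 117, 185, 225, 229, 228, 227, 228, 228, 228, 228, 228, 227, 226, 225, 225, 226, 225, 225, 225, 225, 221], [119, 144, 147, 146, 143, 127, 110, 161, 222, 228, 229, 227, 226, 226, 226, 226, 226, 226, 226, 225, 225, 225, 225, 225, 226, 226, 225, 218], [141, 147, 145, 144, 133, 106, 132, 205, 226, 228, 228, 227, 226, 227, 226, 226, 225, 224, 225, 225, 225, 225, 224, 225, 226, 227, 223, 208]]
```

```bash
python3 - <<'E'
from h import *
s=r.get_state()
B=tri([(cam('side'),(347.6,159.8)),(cam('wrist',s),(316.3,189.5))]);print(B, 'z above hinge level',B[2]-120.3)
yaw=-.178;X=np.array([np.cos(yaw),np.sin(yaw),0]);c=np.array([544.6,-252.3,0])
print('sx',(B-c)@X,'closed -117; at .1 rad: z+21, at .06: z+12.6')
I=r.snapshot('wrist')
for row in (120,135,150,165,175,180): print(row,I[row,296:340:2].max(1).tolist())
E
```

```text
[ 400.9384404  -374.60816074  129.19200686] z above hinge level 8.892006855817172
sx -119.73560593829443 closed -117; at .1 rad: z+21, at .06: z+12.6
120 [150, 152, 152, 152, 152, 153, 152, 152, 124, 78, 79, 78, 80, 80, 80, 78, 79, 105, 103, 104, 202, 205]
135 [149, 149, 149, 150, 150, 150, 151, 151, 121, 77, 79, 77, 79, 76, 78, 77, 83, 106, 104, 128, 224, 225]
150 [152, 151, 150, 152, 151, 152, 152, 152, 127, 77, 77, 78, 79, 82, 78, 76, 98, 108, 129, 127, 213, 226]
165 [150, 149, 154, 170, 170, 88, 83, 61, 71, 85, 87, 86, 87, 82, 38, 78, 85, 124, 134, 153, 225, 225]
175 [131, 128, 130, 130, 132, 128, 128, 130, 95, 85, 85, 85, 87, 89, 129, 127, 125, 125, 127, 142, 224, 224]
180 [132, 125, 126, 126, 126, 129, 113, 63, 29, 30, 26, 28, 31, 31, 58, 121, 130, 132, 132, 143, 224, 227]
```

The keeper looks shut to within about 0.04 rad. I press once more, a little deeper, to be sure.

>>> {"name": "step_arm", "arguments": {"commands": [{"tx":0.1,"ty":0,"tz":0.05,"roll":0,"gripper":0},{"tx":0.1,"ty":0,"tz":0.15,"roll":0,"gripper":0},{"tx":0.1,"ty":0,"tz":0.25,"roll":0,"gripper":0},{"tx":0.1,"ty":0,"tz":0.32,"roll":0,"gripper":0},{"tx":0.1,"ty":0,"tz":0.35,"roll":0,"gripper":0},{"tx":0.1,"ty":0,"tz":0.37,"roll":0,"gripper":0},{"tx":0.1,"ty":0,"tz":0.385,"roll":0,"gripper":0},{"tx":0.1,"ty":0,"tz":0.4,"roll":0,"gripper":0},{"tx":0.1,"ty":0,"tz":0.415,"roll":0,"gripper":0},{"tx":0.1,"ty":0,"tz":0.43,"roll":0,"gripper":0},{"tx":0.1,"ty":0,"tz":0.43,"roll":0,"gripper":0},{"tx":0.1,"ty":0,"tz":0.43,"roll":0,"gripper":0},{"tx":0.1,"ty":0,"tz":0.43,"roll":0,"gripper":0}]}}

```text
t: 25.55
ee_pos: [462.0, -388.2, 94.4]
tcp_rot: [-3.141, 0.0, -0.182]
ft_force: [-1.0, 0.8, 1.5]
gripper_width: 0.001
finger_force: 1.0
```

>>> {"name": "step_arm", "arguments": {"commands": [{"tx":0,"ty":0,"tz":-0.03,"roll":0,"gripper":0},{"tx":0,"ty":0,"tz":-0.06,"roll":0,"gripper":0},{"tx":0,"ty":0,"tz":-0.09,"roll":0,"gripper":0},{"tx":0,"ty":0,"tz":-0.15,"roll":0,"gripper":0},{"tx":0,"ty":0,"tz":-0.25,"roll":0,"gripper":0},{"tx":-0.05,"ty":0,"tz":-0.35,"roll":0,"gripper":0},{"tx":-0.1,"ty":0,"tz":-0.43,"roll":0,"gripper":0},{"tx":-0.1,"ty":0,"tz":-0.43,"roll":0,"gripper":0},{"tx":-0.1,"ty":0,"tz":-0.43,"roll":0,"gripper":0},{"tx":-0.1,"ty":0,"tz":-0.43,"roll":0,"gripper":0},{"tx":-0.1,"ty":0,"tz":-0.43,"roll":0,"gripper":0},{"tx":-0.1,"ty":0,"tz":-0.43,"roll":0,"gripper":0}]}}

```text
t: 26.75
ee_pos: [412.8, -378.6, 306.9]
tcp_rot: [-3.139, 0.003, -0.181]
ft_force: [0.2, 1.0, -0.5]
gripper_width: -0.002
finger_force: 0.0
```

```bash
python3 - <<'E'
from h import *
s=r.get_state();W=r.snapshot('wrist');I=r.snapshot('side');k=cam('wrist',s)
def cen(im,x0,y0,x1,y1,thr):
    w=np.clip(thr-im[y0:y1,x0:x1].max(2).astype(float),0,None);yy,xx=np.mgrid[y0:y1,x0:x1];return (w*xx).sum()/w.sum(),(w*yy).sum()/w.sum()
b1=cen(I,345,156,352,165,75);b2=cen(W,300,170,335,212,50);B=tri([(cam('side'),b1),(k,b2)])
print(s['t'],s['ee_pos'],b1,b2,B)
# bowl centre (white) and bar in wrist, top
T=r.snapshot('top');cv2.imwrite('pics/t9.png',T[:,:,::-1]);hsv=cv2.cvtColor(W,cv2.COLOR_RGB2HSV)
m=cv2.inRange(hsv,(3,120,50),(14,255,255))
for q in cv2.findContours(m,0,2)[0]:
    if cv2.contourArea(q)>300:
        x=cv2.minAreaRect(q);print('bar',x,onz(k,x[0],125))
E
```

```text
26.75 [ 412.84757786 -378.63733801  306.87998029] (np.float64(347.33417085427135), np.float64(161.07286432160805)) (np.float64(317.6484637542007), np.float64(188.48835813730196)) [ 400.94750979 -375.67624002  122.19899018]
bar ((39.49999237060547, 138.99998474121094), (78.99998474121094, 151.99996948242188), 0.0) [559.97727087  27.01654388 125.        ]
bar ((157.56898498535156, 89.93179321289062), (129.68881225585938, 39.923980712890625), 88.47923278808594) [ 556.33566291 -210.12694971  125.        ]
```

Keeper ball is now at z≈122 and side pixel (347.3,161.1), as expected when shut (347,161). The pan went down under the push, so I check that the pointer and marker are as before from the same viewpoint as w6.

>>> {"name": "step_arm", "arguments": {"commands": [{"tx":0.08,"ty":-0.027,"tz":0,"roll":-0.1,"gripper":0},{"tx":0.17,"ty":-0.055,"tz":0,"roll":-0.2,"gripper":0},{"tx":0.26,"ty":-0.085,"tz":0,"roll":-0.3,"gripper":0},{"tx":0.35,"ty":-0.115,"tz":0,"roll":-0.45,"gripper":0},{"tx":0.44,"ty":-0.145,"tz":0,"roll":-0.6,"gripper":0},{"tx":0.53,"ty":-0.175,"tz":0,"roll":-0.75,"gripper":0},{"tx":0.62,"ty":-0.205,"tz":0,"roll":-0.9,"gripper":0},{"tx":0.71,"ty":-0.235,"tz":0,"roll":-1,"gripper":0},{"tx":0.8,"ty":-0.26,"tz":0,"roll":-1,"gripper":0},{"tx":0.827,"ty":-0.271,"tz":0.05,"roll":-1,"gripper":0},{"tx":0.827,"ty":-0.271,"tz":0.1,"roll":-1,"gripper":0}]}}

```text
t: 28.0
ee_pos: [846.9, -319.0, 255.3]
tcp_rot: [-3.141, -0.0, 0.606]
ft_force: [-0.4, -0.9, -1.4]
gripper_width: -0.001
finger_force: 0.0
```

>>> {"name": "step_arm", "arguments": {"commands": [{"tx":0,"ty":0,"tz":0.07,"roll":-0.18,"gripper":0},{"tx":0,"ty":0,"tz":0.14,"roll":-0.36,"gripper":0},{"tx":0,"ty":0,"tz":0.21,"roll":-0.54,"gripper":0},{"tx":0,"ty":0,"tz":0.22,"roll":-0.72,"gripper":0},{"tx":0,"ty":0,"tz":0.22,"roll":-0.9,"gripper":0},{"tx":0,"ty":0,"tz":0.22,"roll":-1,"gripper":0},{"tx":0,"ty":0,"tz":0.22,"roll":-1,"gripper":0},{"tx":0,"ty":0,"tz":0.22,"roll":-1,"gripper":0},{"tx":0,"ty":0,"tz":0.22,"roll":-1,"gripper":0}]}}

```text
t: 28.9
ee_pos: [844.1, -320.6, 148.7]
tcp_rot: [-3.141, -0.0, 1.388]
ft_force: [-0.2, 0.3, -0.3]
gripper_width: 0.004
finger_force: 0.0
```

```bash
python3 - <<'E'
from h import *
import pickle
s=r.get_state();im=r.snapshot('wrist');k=cam('wrist',s);pickle.dump((im,k),open('w8.pkl','wb'))
old,ko=pickle.load(open('w6.pkl','rb'));print(s['ee_pos'],s['tcp_rot'])
yaw=-.178;X=np.array([np.cos(yaw),np.sin(yaw),0]);Y=np.array([-np.sin(yaw),np.cos(yaw),0])
o=lambda a,b:(80+(a+.5)/6-.5,63+(b+.5)/6-.5)
def hit(p,x):
    v=ray(ko,p);return ko['C']+v*((x-ko['C']@X)/(v@X))
G=lambda I:cv2.cvtColor(I,cv2.COLOR_RGB2GRAY)
def look(n,p,x,h=6):
    P=hit(p,x);q=proj(k,P);a,b=np.round(p).astype(int)
    T=G(old)[b-h:b+h+1,a-h:a+h+1];c,d=np.round(q).astype(int);R=G(im)[d-25:d+26,c-25:c+26]
    S=cv2.matchTemplate(R,T,cv2.TM_CCOEFF_NORMED);_,mx,_,l=cv2.minMaxLoc(S)
    f=(c-25+l[0]+h+(p[0]-a),d-25+l[1]+h+(p[1]-b))
    v=ray(k,f);zz=(k['C']+v*((x-k['C']@X)/(v@X)))[2]
    print(n,'score %.2f'%mx,'pred',q.round(1),'found',np.round(f,1),'z old %.1f new %.1f'%(P[2],zz))
look('ptr tip',o(400,360),749.6);look('upjaw',o(262,120),737.4);look('jaw corner',o(270,470),737.4);look('lowjaw',o(361,160),737.4)
look('ptr tip corner',o(410,415),749.6)
E
```

```text
[ 844.11266125 -320.6404146   148.70205249] [-3.14140492e+00 -3.69935742e-05  1.38786918e+00]
ptr tip score 0.99 pred [146.6 121.5] found [146.2 119.6] z old 82.8 new 83.2
upjaw score 0.97 pred [123.7  81.9] found [124.2  81.6] z old 96.9 new 96.2
jaw corner score 0.98 pred [125.2 139.7] found [124.6 139.9] z old 98.9 new 99.8
lowjaw score 0.96 pred [140.   88.6] found [139.8  88.2] z old 71.8 new 72.2
ptr tip corner score 0.98 pred [148.3 130.6] found [147.9 130.8] z old 81.0 new 81.6
```

```bash
python3 -c "
from bench import r
print(r.sign_off())"
```

```text
the job is handed in; nothing more can be done
None
```

The job is handed in, with no verdict reported: by my measurements the long bar lies on the pan beside the bowl, the pointer is within about 2 mm of the gap's middle, the marker is unmoved, and the keeper is down to about 0.01 rad.

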